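Sort the full reagent cassette from the empties by weight and load it

TASK

Of the three identical reagent cassettes in the rack one is still full and two are used up: tell them apart by their weight in the grip. Stand both empties upright in the shallow tray, and load the full one upright in the loading track (set it down on the way and take it by its ends), then push it fully home against the end stop. Tip no cassette over, and leave the cup, tape roll, timer and bottle where they are.

Things in the scene. Friction and masses are not known exactly. Their poses are not given: they have to be found in the camera images.
- cassette_k: one of three outwardly identical sealed white cassettes, a block 60 (its x) x 36 (y) x 70 mm (z), flat top; origin at the centre of its underside; a half turn about z changes nothing. Loose. Empty it weighs 0.11 to 0.17 kg, full 0.42 to 0.6 kg; which one is full differs and cannot be seen. Starts upright in a rack bay, its x along the row
- cassette_m: one of three outwardly identical sealed white cassettes, a block 60 (its x) x 36 (y) x 70 mm (z), flat top; origin at the centre of its underside; a half turn about z changes nothing. Loose. Empty it weighs 0.11 to 0.17 kg, full 0.42 to 0.6 kg; which one is full differs and cannot be seen. Starts upright in a rack bay, its x along the row
- cassette_r: one of three outwardly identical sealed white cassettes, a block 60 (its x) x 36 (y) x 70 mm (z), flat top; origin at the centre of its underside; a half turn about z changes nothing. Loose. Empty it weighs 0.11 to 0.17 kg, full 0.42 to 0.6 kg; which one is full differs and cannot be seen. Starts upright in a rack bay, its x along the row
- rack: fixed grey plastic rack, 50 (x) x 219 (y) x 73 mm; floor 4 mm; four 6 mm dividers, full height, make three bays in a row along its y, 71 mm apart, each 65 mm long, open to -x and +x but for 8 mm lips. Cassettes stand flush with the dividers: there they can be gripped only across their 36 mm width. Origin: centre of its underside
- track: fixed metal trough along its x, open above: inside 165 x 46 mm, slick low-friction floor 4 mm up; 6 mm side walls and the end stop at +x 73 mm high, lip at -x 20 mm high; outside 181 x 58 mm. A cassette fits lengthwise, flush with the walls: there it can be gripped only by its ends. Origin: centre of its underside. Track and tray may swap places; 9 cm of bench lies between, free from x = 0.55 to 0.66
- track_stop (a point): centre of the inner face of the track's end stop, at floor level; a cassette fully home has its origin 30 mm before it (towards the track's -x)
- tray: fixed shallow steel tray for the empties, 165 (x) x 110 (y) x 22 mm, walls and floor 3 mm; origin at the centre of its underside. Holds both empties one behind the other along its x (long sides along x, 36 mm before and behind the centre)
- sample_cup: bystander: sample cup with red lid, 58 mm across, 68 mm high; loose; origin at the centre of its underside; to be left where it is
- tape_roll: bystander: roll of tape lying flat, 96 mm across, 25 mm high; loose; origin at the centre of its underside; to be left where it is
- timer: bystander: small bench timer, 62 x 66 x 17 mm; loose; origin at the centre of its underside; to be left where it is
- brown_bottle: bystander: brown bottle with black cap, 60 mm across, 98 mm high; loose; origin at the centre of its underside; to be left where it is

How it is judged:
At the end, for the whole second after the job is handed in: The full cassette stands on the track's floor, lengthwise (0.2 rad), within 5 mm of the end stop, pressing on it with over 2.7 N (its weight); both empties stand on the tray's floor inside its walls, pressing with under 2.7 N; all three upright (0.12 rad), released and at rest (((x of cassette_k in the frame of track between 0.0475 and 0.056 m and y of cassette_k in the frame of track between -0.009 and 0.009 m and z of cassette_k in the frame of track between 0.001 and 0.008 m and angle between the x axis of cassette_k and the x axis of track, either way round below 0.2 rad and contact force between cassette_k and track above 2.7 N) or (x of cassette_k in the frame of tray between -0.08 and 0.08 m and y of cassette_k in the frame of tray between -0.053 and 0.053 m and z of cassette_k in the frame of tray between 0 and 0.01 m and contact force between cassette_k and tray below 2.7 N)) and angle between each of cassette_k, cassette_m, cassette_r's own z axis and vertical below 0.12 rad and linear speed of each of cassette_k, cassette_m, cassette_r below 0.02 m/s and contact force between each of cassette_k, cassette_m, cassette_r and the fingers below 0.1 N and ((x of cassette_m in the frame of track between 0.0475 and 0.056 m and y of cassette_m in the frame of track between -0.009 and 0.009 m and z of cassette_m in the frame of track between 0.001 and 0.008 m and angle between the x axis of cassette_m and the x axis of track, either way round below 0.2 rad and contact force between cassette_m and track above 2.7 N) or (x of cassette_m in the frame of tray between -0.08 and 0.08 m and y of cassette_m in the frame of tray between -0.053 and 0.053 m and z of cassette_m in the frame of tray between 0 and 0.01 m and contact force between cassette_m and tray below 2.7 N)) and ((x of cassette_r in the frame of track between 0.0475 and 0.056 m and y of cassette_r in the frame of track between -0.009 and 0.009 m and z of cassette_r in the frame of track between 0.001 and 0.008 m and angle between the x axis of cassette_r and the x axis of track, either way round below 0.2 rad and contact force between cassette_r and track above 2.7 N) or (x of cassette_r in the frame of tray between -0.08 and 0.08 m and y of cassette_r in the frame of tray between -0.053 and 0.053 m and z of cassette_r in the frame of tray between 0 and 0.01 m and contact force between cassette_r and tray below 2.7 N)) and contact force between any of cassette_k, cassette_m, cassette_r and track above 2.7 N); the robot touches nothing.
It fails at once if a cassette is tipped over (angle between any of cassette_k, cassette_m, cassette_r's own z axis and vertical above 0.6 rad).
It fails at once if a bystander is shifted by more than 3 cm (distance of any of sample_cup, tape_roll, timer, brown_bottle from where it was at the start of the episode above 0.03 m).
It also fails if it takes over 72 s, if anything falls off the work surface, if the arm or the gripper's body presses on something with over 40 N, if the wrist force passes 120 N, or if a joint passes its speed limit or range.

ROBOT

A 7-joint arm with a two-finger parallel gripper is mounted at the origin on a cart in front of the work surface, level with it; the furniture and walls round the work are solid. World frame = base frame: x ahead of the robot, y to its left, z up, the work surface at z = 0. Lengths are in m, angles in rad, forces in N, time in s.
With the tool pointing down it reaches from about 0.4 to 0.85 m from the base axis. Payload 10.4 kg.
Tool frame: the origin (TCP) lies between the finger pads; the fingertips stand ahead of it and the grasp point (between the pads) lies 6 mm ahead of it (finger_overhang is the z of the fingertips in the tool frame, in m); z points along the fingers, y is the direction in which the jaws open and shut (so a half turn about z gives the same grasp; the last joint's range is limited). The gripper opens to 85 mm and grips with 20 to 120 N. Pads are 22 mm wide; open, the fingers measure 114 mm over their backs; the gripper's body (76 mm by 85 mm) begins 54 mm behind the grasp point. The pads swing forward as they close: fully open they stand 13 mm farther back than shut.
Start: joints at [1.175, 0.332, -0.065, 1.46, 0.022, 1.35, -0.088], TCP at [0.228, -0.582, 0.256] pointing down, gripper open.
Joint ranges: [-2.6, 2.6], [-0.5, 2.12], [-1.47, 1.34], [0.16, 2.42], [-1.27, 4.41], [0.06, 2.06], [-2.6, 2.6]. Speed limits (rad/s): [2.22, 2.22, 2.79, 2.79, 3.14, 3.14, 3.14].

INTERFACE

Orientations are given as a unit quaternion [x, y, z, w].
In Python, from workcell import * gives the robot as it stands.
- The arm moves only by the shell command python3 -m creep 'ROWS' [FORCE]. ROWS is JSON, a list of rows, each a list of 7 numbers: the turn, a rotation vector about the tool's x, y, z in rad, then the shift along the tool's x, y, z in mm, then the closure in counts, from 0 (fully open) to 255 (shut). In form: [[wx, wy, wz, dx, dy, dz, claw], ...]. A call has 1 to 8 rows; each row shifts and turns the commanded pose from where the row before left it, along the tool's axes as they then stand; what a row does not reach is not made up. A row lasts 1/10 s, in which the tool goes at most 50 mm and 8.59 degrees, less where a joint would pass 70% of its speed; a pose out of reach is approached as far as the arm can. A call is refused whole if a number of a shift passes 50 or a number of a turn 0.15, either way. A call with a gripper value outside its range is refused whole. The fingers move at their own pace and stop on an object; FORCE is the grip in N (left out, the last holds). Time passes only in rows, so rows that do not move let the fingers close. It gives the time, the measured TCP pose, the force and the opening at its end, in the units of the state.
- get_obs(): the state, without advancing time (a new reading comes with each control period).
- camera(name): name is "scene" or "top"; returns (picture, depth): 384x512x3 uint8, blue, green, red; 384x512 float32, m along the optical axis (not along the pixel's ray), 0 where there is no reading.
- camera_model(name): a dict with "camera_matrix" (3x3 intrinsics, pixels), "R" (3x3) and "t" (3): a world point X has camera coordinates R X + t. Camera axes: x right, y down, z forward; pixel columns grow to the right and rows downward; lengths in m; the calibration is good to about 2 mm. A picture is of the moment at which its call begins. camera_model takes no time and is no camera call.
- hand_in(): hands the job in, once; it reports no verdict.
The state is a dict: "clock": time; "joint_pos": joint angles; "joint_velocities": joint speeds; "tau": joint torques, N m; "position": TCP position; "ee_rot": TCP orientation; "ft_force": force on the tool from outside, world axes, zero at the start; "torque": the same for the moment, N m; "grip_width": opening from 0.0 (shut) to 1.0 (fully open).
Only numpy, scipy, OpenCV 4.12 (cv2) and the standard library are available. Lean on these libraries where they do the work, as an engineer would, in place of code of your own. Each camera call takes 0.05 s, during which the arm holds its last target.

## Working session

There is one attempt and no reset: what is moved stays moved. The work goes in short steps, Python scripts to look and compute and a shell command to move; the robot and the scene stay as the last step left them, time stands still between calls to the robot, and variables do not carry over. Pictures are saved under pics/ and viewed, and the job is handed in when it is done.

```bash
ls; mkdir -p pics; python3 - <<'E'
from workcell import *
import cv2
print(get_obs())
for n in("scene","top"):
    p,d=camera(n); cv2.imwrite(f"pics/{n}0.png",p)
    import numpy as np; np.save(f"pics/{n}0.npy",d)
    m=camera_model(n);print(n,m)
E
```

```text
pics
{'clock': 0.0, 'joint_pos': array([ 1.17541882,  0.33287019, -0.06466488,  1.46097912,  0.0216234 ,
        1.34990294, -0.08849118]), 'joint_velocities': array([ 5.08272370e-04, -2.35561306e-03, -9.23185008e-04,  3.76212053e-05,
       -8.39345478e-04,  7.39076750e-04,  6.62422055e-04]), 'tau': array([-7.35843023e-04, -6.25440001e+01,  4.87450801e-02, -3.91593862e+01,
        1.59765274e-02,  1.02228834e-02,  6.42565783e-05]), 'position': array([ 0.22746695, -0.58175498,  0.25549883]), 'ee_rot': array([ 9.82679348e-01,  1.85312611e-01, -1.86317907e-04, -7.07795682e-04]), 'ft_force': array([ 0.5182826 ,  0.5764017 , -0.09798359]), 'torque': array([-0.00152899, -0.02485922,  0.01722598]), 'grip_width': 1.0024377981005255}
scene {'camera_matrix': array([[439.28283954,   0.        , 262.76311403],
       [  0.        , 439.28283954, 200.95166006],
       [  0.        ,   0.        ,   1.        ]]), 'R': array([[-0.86730776, -0.49719285,  0.02401085],
       [-0.26305661,  0.41686002, -0.8700741 ],
       [ 0.42258546, -0.76093823, -0.4923358 ]]), 't': array([0.61830931, 0.05312558, 1.05214489])}
top {'camera_matrix': array([[472.13726574,   0.        , 251.62569706],
       [  0.        , 472.13726574, 193.26713614],
       [  0.        ,   0.        ,   1.        ]]), 'R': array([[ 0.01818258, -0.99982202,  0.00503261],
       [-0.99762658, -0.01847653, -0.06633115],
       [ 0.06641233, -0.0038146 , -0.99778497]]), 't': array([0.30021081, 0.55206304, 1.12493758])}
```

View pics/scene0.png

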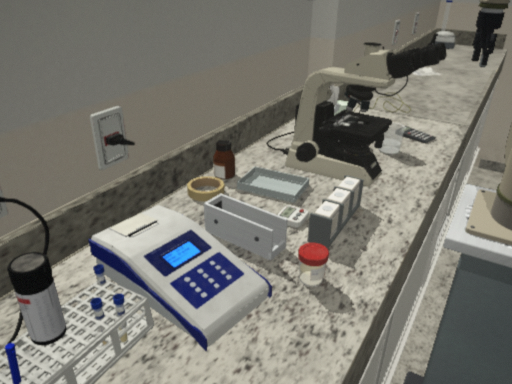

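View pics/top0.png

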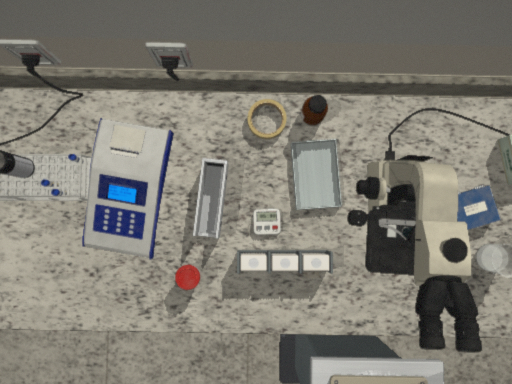

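The top view shows the rack with three white cassettes at about (285,262), the track at (210,198), the tray at (316,174) and the timer at (267,221). The cup is at (187,277), the tape at (267,118) and the bottle at (315,110). Next I'll zoom in.

```bash
python3 - <<'E'
import cv2
p=cv2.imread("pics/top0.png");cv2.imwrite("pics/tz.png",cv2.resize(p[90:310,170:360],None,fx=3.5*.75,fy=3.5*.75,interpolation=cv2.INTER_CUBIC))
p=cv2.imread("pics/scene0.png");cv2.imwrite("pics/sz.png",cv2.resize(p[130:300,180:400],None,fx=3.5,fy=3.5,interpolation=cv2.INTER_CUBIC))
E
```

```text
(no output)
```

View pics/tz.png

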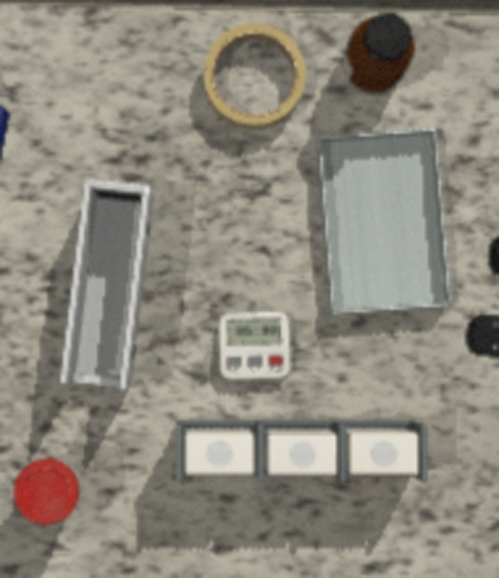

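View pics/sz.png

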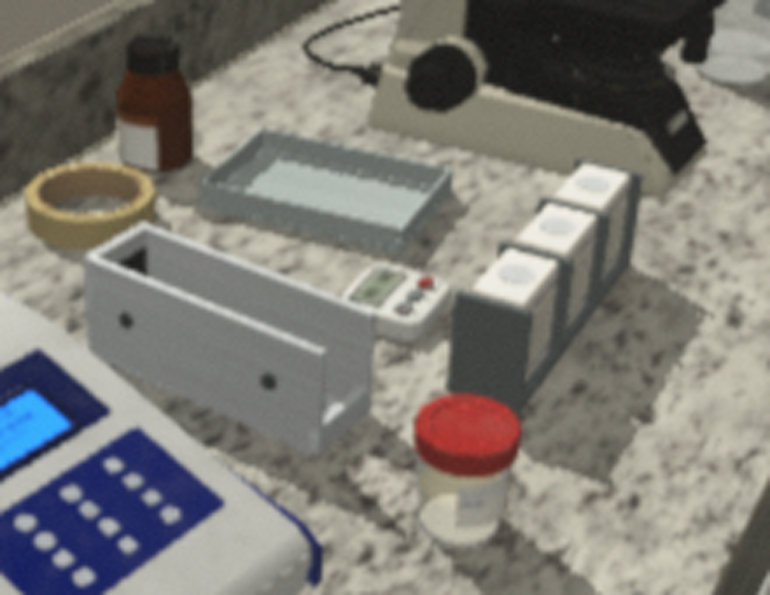

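```bash
cat > h.py <<'E'
import numpy as np,cv2
from workcell import *
def cloud(n,d):
    m=camera_model(n);K=m["camera_matrix"];v,u=np.mgrid[:d.shape[0],:d.shape[1]]
    c=np.stack([(u-K[0,2])/K[0,0]*d,(v-K[1,2])/K[1,1]*d,d],-1)
    return (c-m["t"])@m["R"]   # R^T (c-t)
def ray(n,uv,z):
    m=camera_model(n);K=m["camera_matrix"];r=m["R"].T@np.linalg.inv(K)@np.array([uv[0],uv[1],1.])
    c=-m["R"].T@m["t"];return c+r*(z-c[2])/r[2]
def tri(a,b):
    P=[camera_model(n)["camera_matrix"]@np.c_[camera_model(n)["R"],camera_model(n)["t"]] for n in("top","scene")]
    X=cv2.triangulatePoints(P[0],P[1],np.array(a,float).reshape(2,1),np.array(b,float).reshape(2,1))[:,0]
    X=X[:3]/X[3]
    e=[np.round(((P[i]@np.r_[X,1])[:2]/(P[i]@np.r_[X,1])[2]-[a,b][i]),1) for i in(0,1)]
    return X,e
E
python3 - <<'E'
from h import *
np.set_printoptions(precision=4,suppress=True)
T=lambda u,v:(170+u/2.625,90+v/2.625)
S=lambda u,v:(180+u/3.5,130+v/3.5)
for n,a,b in [("casL",(219,454),(517,274)),("casM",(302,454),(557,226)),("casR",(384,454),(596,184)),
 ("trk -x+y top",(64,382),(325,350)),("trk -x-y",(127,387),(374,316)),("trk+x+y",(88,181),(88,258)),("trk+x-y",(150,187),(143,226)),
 ("tray+x+y",(320,140),(204,183)),("tray-x+y",(333,313),(408,243)),("tray+x-y",(437,130),(262,132)),("tray-x-y",(450,303),(452,178))]:
    print(n,*tri(T(*a),S(*b)))
d=np.load("pics/top0.npy");W=cloud("top",d);im=cv2.imread("pics/top0.png")
def box(name,sl,lo,hi):
    w=W[sl].reshape(-1,3);p=w[(w[:,2]>lo)&(w[:,2]<hi)]
    r=cv2.minAreaRect(p[:,:2].astype(np.float32)*1000);print(name,len(p),r,np.median(p[:,2]))
box("track",np.s_[150:245,185:235],.055,.09)
box("tray",np.s_[132:218,285:348],.014,.04)
box("rack",np.s_[245:280,230:340],.05,.09)
box("timer",np.s_[203:240,245:288],.008,.04)
box("cup",np.s_[255:300,170:205],.05,.09)
m=camera_model("top")
hsv=cv2.cvtColor(im,cv2.COLOR_BGR2HSV)
mask=((hsv[...,1]<40)&(hsv[...,2]>190)&(W[...,2]>.055)).astype(np.uint8);mask[:245]=0;mask[280:]=0
n,l,st,c=cv2.connectedComponentsWithStats(mask)
for i in range(1,n):
    if st[i,4]>60:
        cn,_=cv2.findContours((l==i).astype(np.uint8),0,1);r=cv2.minAreaRect(np.array([ray("top",q[0],.074)[:2]*1000 for q in cn[0]],np.float32))
        print(r,c[i],np.median(W[l==i][:,2]))
d=np.load("pics/scene0.npy");W=cloud("scene",d)
box("track_s",np.s_[180:265,190:300],.068,.09)
box("rack_s",np.s_[170:240,300:370],.065,.09)
E
```

```text
casL [0.382  0.3029 0.0725] [array([0.3, 0.7]), array([-0.9, -0. ])]
casM [0.3835 0.2308 0.0725] [array([0.2, 0.6]), array([-0.8, -0. ])]
casR [0.3839 0.1592 0.0721] [array([0.3, 1. ]), array([-1.2,  0. ])]
trk -x+y top [0.4421 0.4391 0.0718] [array([0.3, 0.6]), array([-0.9, -0.1])]
trk -x-y [0.4386 0.3845 0.0666] [array([0.3, 0.6]), array([-0.8, -0.1])]
trk+x+y [0.6194 0.4227 0.0697] [array([0.3, 0.6]), array([-0.8, -0.1])]
trk+x-y [0.6154 0.368  0.0682] [array([0.3, 0.5]), array([-0.7, -0.1])]
tray+x+y [0.6684 0.2134 0.0183] [array([0.4, 0.7]), array([-0.9, -0.1])]
tray-x+y [0.5065 0.1977 0.0074] [array([0.7, 1.5]), array([-1.8, -0.1])]
tray+x-y [0.6812 0.1044 0.0143] [array([0.2, 0.5]), array([-0.5, -0.1])]
tray-x-y [0.519  0.0903 0.0105] [array([0.4, 1. ]), array([-1.1, -0. ])]
track 605 ((530.9689331054688, 407.00469970703125), (58.26081466674805, 180.38735961914062), 84.46192932128906) 0.073399340901084
tray 363 ((596.1598510742188, 155.61563110351562), (165.39453125, 111.18582153320312), 4.903746604919434) 0.02197804931088748
rack 1625 ((386.4277648925781, 232.4202423095703), 
[... 322 characters left out ...]
15278462709809
((385.87841796875, 304.5214538574219), (31.661178588867188, 54.72882080078125), 1.0234514474868774) [253. 262.] 0.07504951910493904
((387.17974853515625, 231.5857696533203), (31.671253204345703, 54.83282470703125), 1.0150541067123413) [284.9704 262.0565] 0.07492060523047292
((388.4373779296875, 160.90835571289062), (31.682004928588867, 54.99702072143555), 1.0150606632232666) [315.9679 262.0187] 0.07485237627698554
track_s 1587 ((517.0844116210938, 449.96990966796875), (202.41021728515625, 255.7498016357422), 40.9868278503418) 0.07336395030205266
rack_s 926 ((383.39373779296875, 233.5303192138672), (49.53003692626953, 222.68663024902344), 0.9275872707366943) 0.07384302651732154
```

```bash
python3 - <<'E'
from h import *
import workcell
print([x for x in dir(workcell) if not x.startswith('_')], getattr(workcell,'finger_overhang',None))
np.set_printoptions(precision=3,suppress=True,linewidth=150)
W=np.concatenate([cloud(n,np.load(f"pics/{n}0.npy"))[np.load(f"pics/{n}0.npy")>0].reshape(-1,3) for n in("top","scene")])
xs=np.arange(.05,.8,.05);ys=np.arange(.6,-.75,-.05)
print("y\\x",xs)
for y in ys:
    print("%.2f"%y,np.array([ (W[(abs(W[:,0]-x)<.025)&(abs(W[:,1]-y)<.025)][:,2].max(initial=-1)) for x in xs]))
for n,uv,z in (("tape",(267,118.5),.025),("bottle",(316,103),.098)): print(n,ray("top",uv,z))
print(get_obs()["clock"])
E
```

```text
['MotionError', 'camera', 'camera_model', 'finger_overhang', 'get_obs', 'hand_in'] 0.025
y\x [0.05 0.1  0.15 0.2  0.25 0.3  0.35 0.4  0.45 0.5  0.55 0.6  0.65 0.7  0.75]
0.60 [-1.    -1.    -1.     0.006  0.008  0.008  0.007  0.052  0.07   0.085  0.098  0.107  0.107  0.101  0.007]
0.55 [-1.    -1.    -1.     0.007  0.007  0.007  0.008  0.055  0.069  0.084  0.099  0.106  0.107  0.099  0.009]
0.50 [-1.    -1.    -1.     0.006  0.007  0.008  0.074  0.006  0.008  0.068  0.097  0.101  0.1    0.094  0.207]
0.45 [-1.    -1.    -1.     0.006  0.007  0.07   0.075  0.072  0.078  0.08   0.078  0.077  0.006  0.007  0.208]
0.40 [-1.    -1.    -1.     0.007  0.009  0.007  0.067  0.008  0.08   0.077  0.078  0.078  0.007  0.008  0.01 ]
0.35 [-1.    -1.    -1.     0.006  0.007  0.008  0.077  0.08   0.007  0.007  0.074  0.078  0.007  0.007  0.022]
0.30 [-1.    -1.    -1.     0.007  0.007  0.007  0.079  0.082  0.021  0.023  0.007  0.006  0.007  0.031  0.031]
0.25 [-1.    -1.    -1.     0.006  0.007  0.008  0.079  0.081  0.023  0.021  0.006  0.007  0.007  0.031  0.031]
0.20 [-0.804 -1.    -1.     0.007 
[... 1389 characters left out ...]
3  0.005  0.016  0.018  0.02  -1.    -1.    -1.     0.058  0.099  0.132 -1.   ]
-0.50 [-1.    -0.889 -0.889  0.349  0.004  0.003  0.018  0.018 -1.    -1.    -1.    -1.     0.12   0.41   0.409]
-0.55 [-1.    -0.887 -0.89   0.441  0.44   0.004  0.004  0.004  0.004 -1.    -1.    -1.     0.058  0.409  0.409]
-0.60 [-1.    -0.887 -0.888  0.44   0.435  0.004  0.004  0.004  0.004  0.004  0.005  0.01   0.003  0.405 -1.   ]
-0.65 [-1.    -0.892 -0.889  0.004  0.349  0.004  0.004  0.004  0.004  0.006  0.005  0.007  0.012  0.402 -1.   ]
-0.70 [-1.    -0.892 -0.89   0.004  0.007  0.004  0.005  0.004  0.007  0.006  0.007  0.004  0.013  0.399 -1.   ]
tape [0.729 0.276 0.025]
bottle [0.75  0.168 0.098]
0.1
```

```bash
cat >> h.py <<'E'
from scipy.spatial.transform import Rotation as Ro
def Rt(psi):
    a=np.radians(psi);x=np.array([np.cos(a),np.sin(a),0]);z=np.array([0,0,-1.]);return Ro.from_matrix(np.c_[x,np.cross(z,x),z])
def st():
    o=get_obs();R=Ro.from_quat(o["ee_rot"]);M=R.as_matrix()
    print("t%.2f"%o["clock"],"p",np.round(o["position"]*1000,1),"psi %.2f"%np.degrees(np.arctan2(M[1,0],M[0,0])),"tilt",np.round(M[:2,2],4),"F",np.round(o["ft_force"],2),"w %.3f"%o["grip_width"],"q",np.round(o["joint_pos"],2));return o
def plan(wps,claw=0,mm=45,p=None,psi=None):
    o=st();p=o["position"] if p is None else np.array(p);R=Ro.from_quat(o["ee_rot"]) if psi is None else Rt(psi)
    for w in wps:
        q=np.array(w[:3]);T=Rt(w[3]);rv=(R.inv()*T).as_rotvec()
        n=max(1,int(np.ceil(max(np.linalg.norm(q-p)*1000/mm,np.abs(rv).max()/.14))))
        step=Ro.from_rotvec(rv/n);d=(q-p)*1000/n
        print("wp",w,n)
        rows=[]
        for k in range(n):
            rows.append("["+",".join("%g"%x for x in [*np.round(rv/n,4),*np.round(R.inv().apply(d),1),claw])+"]");R=R*step
        for i in range(0,n,8): print("["+",".join(rows[i:i+8])+"]")
        p=q
E
python3 - <<'E'
from h import *
plan([(.228,-.582,.51,21.4),(.42,-.42,.52,45),(.55,0,.52,80),(.45,.25,.45,91),(.387,.231,.2,91)])
E
```

```text
t0.10 p [ 227.5 -581.8  255.6] psi 21.36 tilt [-0.0005  0.0012] F [ 0.14  0.46 -0.78] w 1.000 q [ 1.18  0.33 -0.06  1.46  0.02  1.35 -0.09]
wp (0.228, -0.582, 0.51, 21.4) 6
[[-0.0002,0,-0.0001,0.1,0,-42.4,0],[-0.0002,0,-0.0001,0.1,0,-42.4,0],[-0.0002,0,-0.0001,0.1,0,-42.4,0],[-0.0002,0,-0.0001,0.1,0,-42.4,0],[-0.0002,0,-0.0001,0.1,0,-42.4,0],[-0.0002,0,-0.0001,0.1,0.1,-42.4,0]]
wp (0.42, -0.42, 0.52, 45) 6
[[0,0,-0.0686,39.6,-13.5,-1.7,0],[0,0,-0.0686,40.5,-10.7,-1.7,0],[0,0,-0.0686,41.1,-7.9,-1.7,0],[0,0,-0.0686,41.6,-5.1,-1.7,0],[0,0,-0.0686,41.8,-2.2,-1.7,0],[0,0,-0.0686,41.9,0.7,-1.7,0]]
wp (0.55, 0, 0.52, 80) 10
[[-0,-0,-0.0611,38.9,-20.5,0,0],[-0,-0,-0.0611,40.1,-18.1,0,0],[-0,-0,-0.0611,41.1,-15.6,0,0],[-0,-0,-0.0611,42,-13.1,0,0],[-0,-0,-0.0611,42.7,-10.5,0,0],[-0,-0,-0.0611,43.3,-7.9,0,0],[-0,-0,-0.0611,43.7,-5.2,0,0],[-0,-0,-0.0611,43.9,-2.5,0,0]]
[[-0,-0,-0.0611,44,0.2,0,0],[-0,-0,-0.0611,43.9,2.8,0,0]]
wp (0.45, 0.25, 0.45, 91) 7
[[0,-0,-0.0274,32.7,-20.3,10,0],[0,-0,-0.0274,33.2,-19.4,10,0],[0,-0,-0.0274,33.8,-18.4,10,0],[0,-0,-0.0274,34.2,-17.5,10,0],[0,-0,-0.0274,34.7,-16.6,10,0],[0,-0,-0.0274,35.2,-15.6,10,0],[0,-0,-0.0274,35.6,-14.6,10,0]]
wp (0.387, 0.231, 0.2, 91) 6
[[-0,0,0,-3,-10.6,41.7,0],[-0,0,0,-3,-10.6,41.7,0],[-0,0,0,-3,-10.6,41.7,0],[-0,0,0,-3,-10.6,41.7,0],[-0,0,0,-3,-10.6,41.7,0],[-0,0,0,-3,-10.6,41.7,0]]
```

```bash
python3 -m creep '[[0,0,0,0,0,-42,0],[0,0,0,0,0,-42,0],[0,0,0,0,0,-42,0],[0,0,0,0,0,-42,0],[0,0,0,0,0,-42,0],[0,0,0,0,0,-42,0],[0,0,0,0,0,0,0]]'; python3 -c "from h import *;st()"
```

```text
clock: 0.8
position: [0.2278, -0.5823, 0.5142]
ee_rot: [0.983, 0.185, 0.001, 0.004]
ft_force: [-0.0, -0.1, 0.2]
grip_width: 1.001
t0.80 p [ 227.8 -582.3  514.2] psi 21.36 tilt [ 0.0036 -0.0076] F [-0.02 -0.06  0.23] w 1.001 q [ 1.15  0.36 -0.04  0.9   0.02  1.88 -0.08]
```

```bash
python3 -m creep '[[0,0,-0.0686,39.6,-13.5,0,0],[0,0,-0.0686,40.5,-10.7,0,0],[0,0,-0.0686,41.1,-7.9,5,0],[0,0,-0.0686,41.6,-5.1,5,0],[0,0,-0.0686,41.8,-2.2,5,0],[0,0,-0.0686,41.9,0.7,5,0]]'; python3 - <<'E'
from h import *
plan([(.58,0,.485,80),(.48,.25,.40,91),(.387,.231,.2,91)])
E
```

```text
clock: 1.4
position: [0.4209, -0.4189, 0.4876]
ee_rot: [0.924, 0.383, -0.0, -0.0]
ft_force: [-0.4, -0.1, -0.2]
grip_width: 0.998
t1.40 p [ 420.9 -418.9  487.6] psi 45.10 tilt [-0.0006  0.0003] F [-0.42 -0.09 -0.24] w 0.998 q [ 0.87  0.27 -0.23  1.06  0.06  1.81 -0.12]
wp (0.58, 0, 0.485, 80) 10
[[-0.0001,-0,-0.0609,40.9,-18.3,0.3,0],[-0.0001,-0,-0.0609,41.9,-15.8,0.3,0],[-0.0001,-0,-0.0609,42.8,-13.2,0.3,0],[-0.0001,-0,-0.0609,43.5,-10.6,0.3,0],[-0.0001,-0,-0.0609,44.1,-7.9,0.3,0],[-0.0001,-0,-0.0609,44.5,-5.2,0.3,0],[-0.0001,-0,-0.0609,44.7,-2.5,0.3,0],[-0.0001,-0,-0.0609,44.8,0.3,0.3,0]]
[[-0.0001,-0,-0.0609,44.7,3,0.3,0],[-0.0001,-0,-0.0609,44.4,5.7,0.3,0]]
wp (0.48, 0.25, 0.4, 91) 7
[[0,0,-0.0274,32.7,-20.3,12.1,0],[0,0,-0.0274,33.2,-19.4,12.1,0],[0,0,-0.0274,33.8,-18.4,12.1,0],[0,0,-0.0274,34.2,-17.5,12.1,0],[0,0,-0.0274,34.7,-16.6,12.1,0],[0,0,-0.0274,35.2,-15.6,12.1,0],[0,0,-0.0274,35.6,-14.6,12.1,0]]
wp (0.387, 0.231, 0.2, 91) 5
[[-0,0,0,-3.5,-18.7,40,0],[-0,0,0,-3.5,-18.7,40,0],[-0,0,0,-3.5,-18.7,40,0],[-0,0,0,-3.5,-18.7,40,0],[-0,0,0,-3.5,-18.7,40,0]]
```

```bash
python3 -m creep '[[0,0,-0.0609,40.9,-18.3,0.3,0],[0,0,-0.0609,41.9,-15.8,0.3,0],[0,0,-0.0609,42.8,-13.2,0.3,0],[0,0,-0.0609,43.5,-10.6,0.3,0],[0,0,-0.0609,44.1,-7.9,0.3,0],[0,0,-0.0609,44.5,-5.2,0.3,0],[0,0,-0.0609,44.7,-2.5,0.3,0],[0,0,-0.0609,44.8,0.3,0.3,0]]' >/dev/null; python3 -m creep '[[0,0,-0.0609,44.7,3,0.3,0],[0,0,-0.0609,44.4,5.7,0.3,0],[0,0,-0.0274,32.7,-20.3,0,0],[0,0,-0.0274,33.2,-19.4,0,0],[0,0,-0.0274,33.8,-18.4,0,0],[0,0,-0.0274,34.2,-17.5,12,0],[0,0,-0.0274,34.7,-16.6,20,0],[0,0,-0.0274,35.2,-15.6,30,0]]'; python3 - <<'E'
from h import *
plan([(.387,.231,.2,91),(.387,.231,.11,91)])
E
```

```text
clock: 3.0
position: [0.4942, 0.2142, 0.4232]
ee_rot: [0.711, 0.703, 0.001, 0.0]
ft_force: [1.9, 0.7, -0.1]
grip_width: 1.003
t3.00 p [494.2 214.2 423.2] psi 89.32 tilt [0.0018 0.0005] F [ 1.87  0.67 -0.15] w 1.003 q [ 0.14  0.17 -0.73  1.36  0.11  1.66 -0.59]
wp (0.387, 0.231, 0.2, 91) 6
[[0.0003,-0.0001,-0.0049,2.6,-18,37.2,0],[0.0003,-0.0001,-0.0049,2.7,-17.9,37.2,0],[0.0003,-0.0001,-0.0049,2.7,-17.9,37.2,0],[0.0003,-0.0001,-0.0049,2.8,-17.9,37.2,0],[0.0003,-0.0001,-0.0049,2.9,-17.9,37.2,0],[0.0003,-0.0001,-0.0049,3,-17.8,37.2,0]]
wp (0.387, 0.231, 0.11, 91) 3
[[0,-0,-0,-0,-0,30,0],[0,-0,-0,-0,-0,30,0],[0,-0,-0,-0,-0,30,0]]
```

```bash
python3 -m creep '[[0,0,-0.0049,2.6,-18,37.2,0],[0,0,-0.0049,2.7,-17.9,37.2,0],[0,0,-0.0049,2.7,-17.9,37.2,0],[0,0,-0.0049,2.8,-17.9,37.2,0],[0,0,-0.0049,2.9,-17.9,37.2,0],[0,0,-0.0049,3,-17.8,37.2,0],[0,0,0,0,0,30,0],[0,0,0,0,0,30,0]]'; python3 - <<'E'
from h import *
im,_=camera("scene");cv2.imwrite("pics/s1.png",cv2.resize(im[60:300,180:440],None,fx=2.5,fy=2.5))
plan([(.387,.232,.054,91)],mm=30)
E
```

```text
clock: 3.8
position: [0.3866, 0.229, 0.1386]
ee_rot: [0.701, 0.713, -0.0, 0.0]
ft_force: [0.3, -0.1, -0.4]
grip_width: 1.0
t3.85 p [384.8 227.6 134.4] psi 90.95 tilt [-0.0054 -0.0028] F [-2.86 -2.52 -5.01] w 1.003 q [ 0.13  0.12 -0.79  2.02  0.1   1.04 -0.69]
wp (0.387, 0.232, 0.054, 91) 3
[[-0.0018,0.0009,-0.0003,1.5,0.9,26.8,0],[-0.0018,0.0009,-0.0003,1.5,0.9,26.8,0],[-0.0018,0.0009,-0.0003,1.5,0.8,26.8,0]]
```

View pics/s1.png

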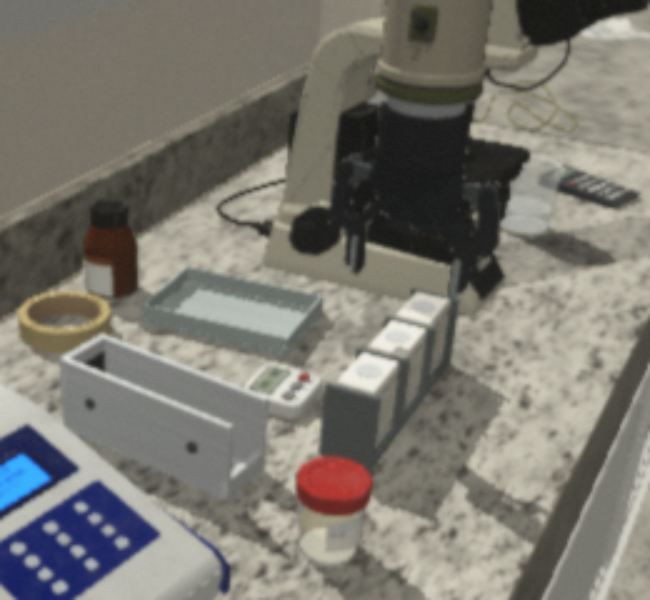

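The fingers are open above the middle bay at about (430,240). I'll settle, read the force baseline, then descend.

```bash
python3 -m creep '[[0,0,0,0,0,0,0],[0,0,0,0,0,0,0],[0,0,0,0,0,0,0]]'; python3 - <<'E'
from h import *
plan([(.387,.232,.054,91)],mm=20)
E
```

```text
clock: 4.15
position: [0.3883, 0.2299, 0.1416]
ee_rot: [0.701, 0.713, 0.001, 0.0]
ft_force: [1.0, -0.5, 0.8]
grip_width: 1.001
t4.15 p [388.3 229.9 141.6] psi 90.93 tilt [0.0021 0.0008] F [ 0.95 -0.46  0.8 ] w 1.001 q [ 0.13  0.12 -0.79  2.01  0.1   1.05 -0.69]
wp (0.387, 0.232, 0.054, 91) 5
[[0.0004,-0.0002,-0.0002,0.4,-0.3,17.5,0],[0.0004,-0.0002,-0.0002,0.4,-0.3,17.5,0],[0.0004,-0.0002,-0.0002,0.4,-0.3,17.5,0],[0.0004,-0.0002,-0.0002,0.4,-0.3,17.5,0],[0.0004,-0.0002,-0.0002,0.4,-0.3,17.5,0]]
```

```bash
python3 -m creep '[[0,0,0,0.4,-0.3,20,0],[0,0,0,0.4,-0.3,20,0],[0,0,0,0.4,-0.3,18,0],[0,0,0,0.4,-0.3,15,0],[0,0,0,0.4,0,10,0],[0,0,0,0,0,5,0],[0,0,0,0,0,0,0],[0,0,0,0,0,0,0]]' 40; python3 -c "from h import *;st()";python3 -m creep '[[0,0,0,0,0,0,255],[0,0,0,0,0,0,255],[0,0,0,0,0,0,255],[0,0,0,0,0,0,255],[0,0,0,0,0,0,255],[0,0,0,0,0,0,255]]' 40; python3 -c "from h import *;st()"
```

```text
clock: 4.95
position: [0.3867, 0.2316, 0.0528]
ee_rot: [0.701, 0.713, 0.0, 0.0]
ft_force: [0.2, -0.1, 0.3]
grip_width: 1.003
t4.95 p [386.7 231.6  52.8] psi 90.94 tilt [0.001  0.0003] F [ 0.24 -0.08  0.35] w 1.003 q [ 0.06  0.27 -0.76  2.08  0.25  0.87 -0.82]
clock: 5.55
position: [0.3864, 0.2315, 0.0524]
ee_rot: [0.701, 0.713, 0.0, 0.0]
ft_force: [-1.1, -0.6, 6.5]
grip_width: 0.414
t5.55 p [386.4 231.5  52.4] psi 90.94 tilt [ 0.0004 -0.0001] F [-1.1  -0.63  6.46] w 0.414 q [ 0.06  0.27 -0.76  2.08  0.25  0.87 -0.82]
```

```bash
python3 -m creep '[[0,0,0,0,0,-5,255],[0,0,0,0,0,-15,255],[0,0,0,0,0,-30,255],[0,0,0,0,0,-35,255],[0,0,0,0,0,-15,255],[0,0,0,0,0,-5,255],[0,0,0,0,0,0,255],[0,0,0,0,0,0,255]]' >/dev/null; python3 -c "from h import *;st()"; for i in 1 2 3; do python3 -m creep '[[0,0,0,0,0,0,255]]' | grep ft_f; done; python3 -c "from h import *;st()"
```

```text
t6.35 p [385.8 231.  156.4] psi 90.94 tilt [-0.001  -0.0007] F [ 0.75 -0.16 -1.4 ] w 0.417 q [ 0.14  0.09 -0.8   1.99  0.08  1.09 -0.68]
ft_force: [0.3, -0.2, -2.0]
ft_force: [-0.5, -0.0, -0.7]
ft_force: [0.2, -0.1, -1.1]
t6.65 p [385.9 231.3 156.6] psi 90.95 tilt [-0.001  -0.0002] F [ 0.22 -0.15 -1.06] w 0.418 q [ 0.14  0.09 -0.8   1.99  0.08  1.09 -0.68]
```

```bash
python3 - <<'E'
from h import *
W=np.concatenate([cloud(n,np.load(f"pics/{n}0.npy"))[np.load(f"pics/{n}0.npy")>0].reshape(-1,3) for n in("top","scene")])
for lo,hi in((.04,.1),(.1,.15),(.15,.2),(.2,.3),(.3,.35),(.35,.42)):
    s=W[(W[:,2]>lo)&(W[:,2]<hi)&(W[:,1]<.14)&(W[:,1]>-.15)&(W[:,0]>.15)&(W[:,0]<.65)]
    print(lo,hi,[(round(x,2),round(float(np.percentile(s[abs(s[:,0]-x)<.025][:,1],98)),3)) for x in np.arange(.2,.65,.05) if (abs(s[:,0]-x)<.025).sum()>5])
for n in("scene","top"):
    im,d=camera(n);cv2.imwrite(f"pics/{n}2.png",im);np.save(f"pics/{n}2.npy",d)
plan([(.50,.19,.20,140),(.632,.159,.20,184.9),(.632,.159,.08,184.9)],claw=255,mm=40)
E
```

```text
0.04 0.1 [(np.float64(0.35), 0.138), (np.float64(0.4), 0.138), (np.float64(0.45), 0.015), (np.float64(0.5), 0.016), (np.float64(0.55), 0.068), (np.float64(0.6), 0.052)]
0.1 0.15 [(np.float64(0.35), 0.028), (np.float64(0.4), 0.064), (np.float64(0.45), 0.097), (np.float64(0.5), 0.106), (np.float64(0.55), -0.002), (np.float64(0.6), -0.001)]
0.15 0.2 [(np.float64(0.35), 0.055), (np.float64(0.4), 0.068), (np.float64(0.45), 0.088), (np.float64(0.5), 0.105), (np.float64(0.55), -0.001), (np.float64(0.6), -0.002)]
0.2 0.3 [(np.float64(0.35), 0.014), (np.float64(0.4), 0.013), (np.float64(0.45), 0.01), (np.float64(0.5), 0.004), (np.float64(0.55), -0.0), (np.float64(0.6), -0.002)]
0.3 0.35 [(np.float64(0.25), 0.024), (np.float64(0.3), 0.026), (np.float64(0.35), 0.024), (np.float64(0.4), 0.012), (np.float64(0.45), 0.01), (np.float64(0.5), 0.007)]
0.35 0.42 [(np.float64(0.25), 0.027), (np.float64(0.3), 0.027), (np.float64(0.35), 0.02), (np.float64(0.4), -0.011), (np.float64(0.45), -0.011)]
t6.75 p [386.1 231.4 156.8] psi 90.95 tilt [-0.0005 -0.0001] F [-0.82  0.42 -1.96] w 0.413 q [ 0.14  0.09 -0.8   1.99  0.08  1.09 -0.68]
wp (0.5, 0.19, 0.2, 140) 7
[[-0.0001,-0,-0.1223,-6.2,16.2,-6.2,255],[-0.0001,-0,-0.1223,-8.1,15.3,-6.2,255],[-0.0001,-0,-0.1223,-9.9,14.2,-6.2,255],[-0.0001,-0,-0.1223,-11.6,12.9,-6.2,255],[-0.0001,-0,-0.1223,-13.1,11.4,-6.2,255],[-0.0001,-0,-0.1223,-14.3,9.7,-6.2,255],[-0.0001,-0,-0.1223,-15.4,7.9,-6.2,255]]
wp (0.632, 0.159, 0.2, 184.9) 6
[[-0,-0,-0.1306,-20.2,10.2,-0,255],[-0,-0,-0.1306,-21.3,7.5,-0,255],[-0,-0,-0.1306,-22.1,4.6,-0,255],[-0,-0,-0.1306,-22.5,1.7,-0,255],[-0,-0,-0.1306,-22.6,-1.2,-0,255],[-0,-0,-0.1306,-22.2,-4.2,-0,255]]
wp (0.632, 0.159, 0.08, 184.9) 4
[[0,0,-0,0,-0,30,255],[0,0,-0,0,-0,30,255],[0,0,-0,0,-0,30,255],[0,0,-0,0,-0,30,255]]
```

View pics/scene2.png

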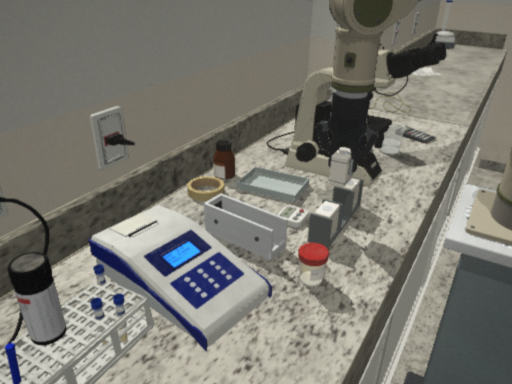

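View pics/top2.png

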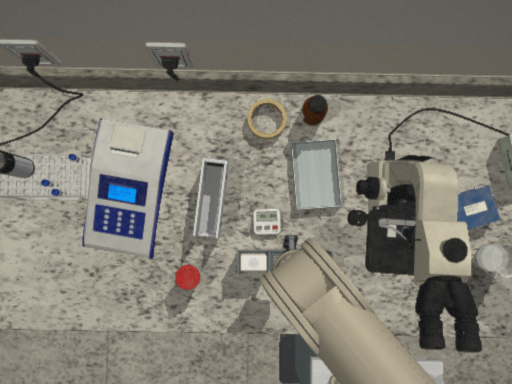

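The cassette hangs upright in the grip at about (340,165) in the scene view. In the top view the forearm covers (330,300). I'll check the arm's height before it passes the microscope.

```bash
python3 - <<'E'
from h import *
W=cloud("top",np.load("pics/top2.npy"));
for v,u in((262,300),(280,320),(300,340),(320,350),(340,360),(365,385)): print(u,v,np.round(W[v,u],3))
W=cloud("scene",np.load("pics/scene2.npy"))
for v,u in((10,365),(60,360),(85,350),(110,350),(20,400)): print(u,v,np.round(W[v,u],3))
E
```

```text
300 262 [0.421 0.244 0.506]
320 280 [0.399 0.219 0.523]
340 300 [0.375 0.195 0.538]
350 320 [0.354 0.186 0.556]
360 340 [0.332 0.176 0.567]
385 365 [0.307 0.15  0.586]
365 10 [0.362 0.277 0.466]
360 60 [0.363 0.264 0.379]
350 85 [0.375 0.269 0.332]
350 110 [0.37  0.266 0.283]
400 20 [ 0.717 -1.473  0.252]
```

```bash
python3 -m creep '[[0,0,-0.1223,-6.2,16.2,-7,255],[0,0,-0.1223,-8.1,15.3,-7,255],[0,0,-0.1223,-9.9,14.2,-7,255],[0,0,-0.1223,-11.6,12.9,-7,255],[0,0,-0.1223,-13.1,11.4,-7,255],[0,0,-0.1223,-14.3,9.7,-7,255],[0,0,-0.1223,-15.4,7.9,-7,255]]'; python3 -m creep '[[0,0,-0.1306,-20.2,10.2,0,255],[0,0,-0.1306,-21.3,7.5,0,255],[0,0,-0.1306,-22.1,4.6,0,255],[0,0,-0.1306,-22.5,1.7,0,255],[0,0,-0.1306,-22.6,-1.2,0,255],[0,0,-0.1306,-22.2,-4.2,0,255],[0,0,0,0,0,0,255]]';  python3 - <<'E'
from h import *
plan([(.632,.159,.075,184.9),(.632,.159,.053,184.9)],claw=255,mm=35)
E
```

```text
clock: 7.45
position: [0.5008, 0.1897, 0.2062]
ee_rot: [0.34, 0.94, -0.0, -0.0]
ft_force: [1.3, 1.1, -1.3]
grip_width: 0.418
clock: 8.15
position: [0.6343, 0.157, 0.2048]
ee_rot: [-0.043, 0.999, 0.0, -0.0]
ft_force: [0.2, -1.2, -1.5]
grip_width: 0.42
t8.15 p [634.3 157.  204.8] psi -175.08 tilt [-0.0008  0.    ] F [ 0.17 -1.21 -1.55] w 0.420 q [ 0.27  0.56 -0.83  1.41  0.41  1.35  1.08]
wp (0.632, 0.159, 0.075, 184.9) 4
[[0,-0.0002,0.0001,0.5,0.6,32.4,255],[0,-0.0002,0.0001,0.5,0.6,32.4,255],[0,-0.0002,0.0001,0.5,0.6,32.4,255],[0,-0.0002,0.0001,0.5,0.6,32.4,255]]
wp (0.632, 0.159, 0.053, 184.9) 1
[[-0,0,0,0,0,22,255]]
```

```bash
python3 -m creep '[[0,0,0,0.5,0.5,35,255],[0,0,0,0.5,0.5,35,255],[0,0,0,0.5,0.5,35,255],[0,0,0,0.5,0.5,20,255],[0,0,0,0,0,12,255],[0,0,0,0,0,8,255],[0,0,0,0,0,4,255],[0,0,0,0,0,0,255]]';python3 -c "from h import *;st()"; python3 -m creep '[[0,0,0,0,0,3,255],[0,0,0,0,0,0,255]]'; python3 -c "from h import *;st()"
```

```text
clock: 8.95
position: [0.6303, 0.161, 0.0575]
ee_rot: [-0.042, 0.999, 0.0, 0.0]
ft_force: [0.4, -0.3, 0.3]
grip_width: 0.417
t8.95 p [630.3 161.   57.5] psi -175.13 tilt [0.0006 0.0001] F [ 0.41 -0.32  0.28] w 0.417 q [ 0.23  0.69 -0.77  1.55  0.52  1.11  1.  ]
clock: 9.15
position: [0.6303, 0.1609, 0.0545]
ee_rot: [-0.043, 0.999, -0.0, 0.0]
ft_force: [0.2, 0.5, -1.9]
grip_width: 0.42
t9.15 p [630.3 160.9  54.5] psi -175.12 tilt [ 0.0007 -0.    ] F [ 0.18  0.52 -1.92] w 0.420 q [ 0.23  0.69 -0.76  1.55  0.52  1.1   1.  ]
```

```bash
python3 -m creep '[[0,0,0,0,0,2.5,255],[0,0,0,0,0,0.5,255],[0,0,0,0,0,0,255]]'; python3 -m creep '[[0,0,0,0,0,0,80],[0,0,0,0,0,0,80],[0,0,0,0,0,0,80],[0,0,0,0,0,0,80]]';  python3 -m creep '[[0,0,0,0,0,-10,80],[0,0,0,0,0,-20,80],[0,0,0,0,0,-40,80],[0,0,0,0,0,-40,80],[0,0,0,0,0,-35,80]]'; python3 - <<'E'
from h import *
im,_=camera("scene");cv2.imwrite("pics/s3.png",cv2.resize(im[60:300,180:440],None,fx=2.5,fy=2.5))
plan([(.50,.19,.20,130),(.387,.1615,.16,91),(.387,.1615,.053,91)],claw=0,mm=40)
E
```

```text
clock: 9.45
position: [0.6303, 0.1609, 0.0515]
ee_rot: [-0.043, 0.999, -0.0, 0.0]
ft_force: [0.1, -0.1, 1.7]
grip_width: 0.42
clock: 9.85
position: [0.63, 0.1608, 0.051]
ee_rot: [-0.043, 0.999, -0.0, -0.0]
ft_force: [-0.2, 0.4, -0.3]
grip_width: 0.685
clock: 10.35
position: [0.6301, 0.1612, 0.1991]
ee_rot: [-0.043, 0.999, 0.0, 0.001]
ft_force: [0.6, 0.6, -0.2]
grip_width: 0.684
t10.40 p [632.  162.3 205.3] psi -175.10 tilt [0.0084 0.0024] F [1.83 0.56 5.8 ] w 0.684 q [ 0.27  0.55 -0.84  1.42  0.41  1.34  1.07]
wp (0.5, 0.19, 0.2, 130) 7
[[0.0008,0.001,0.1369,18.5,5.6,0.6,0],[0.0008,0.001,0.1369,19,3,0.6,0],[0.0008,0.001,0.1369,19.3,0.4,0.6,0],[0.0008,0.001,0.1369,19.1,-2.3,0.7,0],[0.0008,0.001,0.1369,18.6,-4.9,0.7,0],[0.0008,0.001,0.1369,17.8,-7.4,0.7,0],[0.0008,0.001,0.1369,16.6,-9.7,0.7,0]]
wp (0.387, 0.1615, 0.16, 91) 5
[[-0,-0,0.1361,10.2,-21,8,0],[-0,-0,0.1361,7.2,-22.2,8,0],[-0,-0,0.1361,4.1,-22.9,8,0],[-0,-0,0.1361,1,-23.3,8,0],[-0,-0,0.1361,-2.2,-23.2,8,0]]
wp (0.387, 0.1615, 0.053, 91) 3
[[0,0,-0,0,-0,35.7,0],[0,0,-0,0,-0,35.7,0],[0,0,-0,0,-0,35.7,0]]
```

View pics/s3.png

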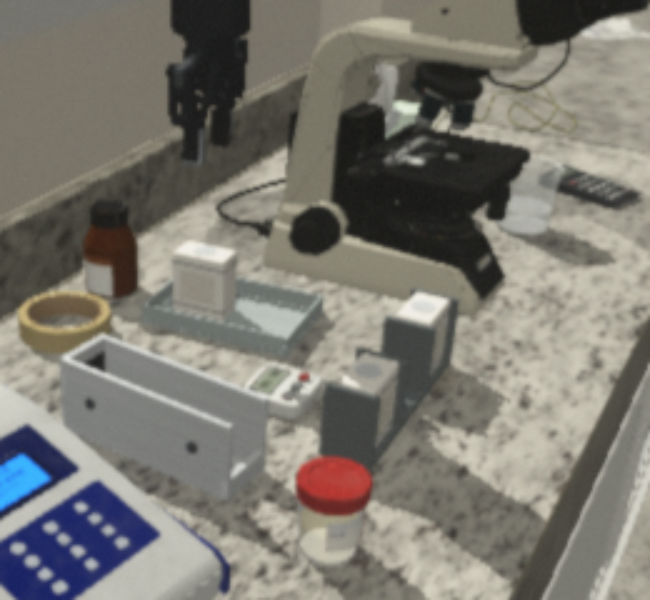

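The first empty stands upright in the tray at about (205,275). Next is the bay on the robot's right.

```bash
python3 -m creep '[[0,0,0.1369,18.5,5.6,0.6,0],[0,0,0.1369,19,3,0.6,0],[0,0,0.1369,19.3,0.4,0.6,0],[0,0,0.1369,19.1,-2.3,0.7,0],[0,0,0.1369,18.6,-4.9,0.7,0],[0,0,0.1369,17.8,-7.4,0.7,0],[0,0,0.1369,16.6,-9.7,0.7,0]]'; python3 -m creep '[[0,0,0.1361,10.2,-21,8,0],[0,0,0.1361,7.2,-22.2,8,0],[0,0,0.1361,4.1,-22.9,8,0],[0,0,0.1361,1,-23.3,8,0],[0,0,0.1361,-2.2,-23.2,8,0],[0,0,0,0,0,20,0],[0,0,0,0,0,0,0],[0,0,0,0,0,0,0]]';  python3 - <<'E'
from h import *
plan([(.387,.1615,.053,91)],claw=0,mm=20)
E
```

```text
clock: 11.1
position: [0.4972, 0.1889, 0.192]
ee_rot: [0.425, 0.905, 0.0, 0.0]
ft_force: [-0.2, -0.0, -0.3]
grip_width: 1.001
clock: 11.9
position: [0.3852, 0.1603, 0.1321]
ee_rot: [0.701, 0.714, 0.0, -0.0]
ft_force: [0.3, 0.2, -1.1]
grip_width: 1.002
t11.90 p [385.2 160.3 132.1] psi 91.05 tilt [0.0001 0.0002] F [ 0.28  0.17 -1.07] w 1.002 q [ 0.25  0.04 -0.75  2.09  0.03  1.02 -0.5 ]
wp (0.387, 0.1615, 0.053, 91) 4
[[0,-0.0001,0.0002,0.3,0.4,19.8,0],[0,-0.0001,0.0002,0.3,0.4,19.8,0],[0,-0.0001,0.0002,0.3,0.4,19.8,0],[0,-0.0001,0.0002,0.3,0.4,19.8,0]]
```

```bash
python3 -m creep '[[0,0,0,0.3,0.4,20,0],[0,0,0,0.3,0.4,20,0],[0,0,0,0.3,0.4,18,0],[0,0,0,0.3,0.4,14,0],[0,0,0,0,0,7,0],[0,0,0,0,0,0,0]]'; python3 -m creep '[[0,0,0,0,0,0,255],[0,0,0,0,0,0,255],[0,0,0,0,0,0,255],[0,0,0,0,0,0,255],[0,0,0,0,0,0,255],[0,0,0,0,0,0,255]]' 40; python3 -c "from h import *;st()"; python3 -m creep '[[0,0,0,0,0,-5,255],[0,0,0,0,0,-15,255],[0,0,0,0,0,-30,255],[0,0,0,0,0,-35,255],[0,0,0,0,0,-15,255],[0,0,0,0,0,-5,255],[0,0,0,0,0,0,255],[0,0,0,0,0,0,255]]' >/dev/null; python3 -c "from h import *;st()"; for i in 1 2 3; do python3 -m creep '[[0,0,0,0,0,0,255]]' | grep ft_f; done; python3 -c "from h import *;st()"
```

```text
clock: 12.5
position: [0.3867, 0.1614, 0.0525]
ee_rot: [0.701, 0.713, -0.0, -0.0]
ft_force: [0.3, -0.6, 0.4]
grip_width: 1.001
clock: 13.1
position: [0.3871, 0.1613, 0.0531]
ee_rot: [0.701, 0.713, 0.0, 0.0]
ft_force: [-1.6, -0.3, 6.6]
grip_width: 0.415
t13.10 p [387.1 161.3  53.1] psi 90.99 tilt [ 0.001  -0.0001] F [-1.64 -0.34  6.63] w 0.415 q [ 0.2   0.19 -0.74  2.16  0.17  0.85 -0.63]
t13.90 p [386.1 160.9 156.5] psi 90.99 tilt [-0.0014 -0.0005] F [-0.18  0.12 -1.29] w 0.416 q [ 0.27  0.   -0.76  2.06  0.    1.08 -0.47]
ft_force: [0.2, -0.1, -1.4]
ft_force: [-0.2, -0.5, -1.9]
ft_force: [0.1, 0.4, -1.1]
t14.20 p [386.3 161.2 157. ] psi 91.00 tilt [-0.001 -0.   ] F [ 0.11  0.36 -1.13] w 0.416 q [ 0.27  0.   -0.76  2.06  0.    1.08 -0.47]
```

```bash
python3 - <<'E'
from h import *
for n in("top","scene"):
    W=cloud(n,np.load(f"pics/{n}0.npy")).reshape(-1,3)
    s=W[(W[:,2]>.09)&(W[:,2]<.3)&(W[:,1]<.14)&(W[:,1]>.06)&(W[:,0]>.35)&(W[:,0]<.62)]
    print(n,len(s),np.percentile(s,[0,2,98,100],axis=0).round(3))
    s=s[s[:,1]>.08];print(np.percentile(s,[0,2,98,100],axis=0).round(3))
plan([(.47,.19,.21,135),(.56,.167,.21,184.9),(.56,.167,.052,184.9)],claw=255,mm=40)
E
```

```text
top 561 [[0.378 0.06  0.13 ]
 [0.384 0.06  0.151]
 [0.504 0.106 0.17 ]
 [0.506 0.106 0.173]]
[[0.472 0.08  0.143]
 [0.474 0.081 0.147]
 [0.505 0.106 0.171]
 [0.506 0.106 0.173]]
scene 461 [[0.373 0.06  0.128]
 [0.379 0.06  0.129]
 [0.5   0.106 0.168]
 [0.503 0.11  0.17 ]]
[[0.469 0.08  0.143]
 [0.47  0.082 0.145]
 [0.501 0.107 0.168]
 [0.503 0.11  0.17 ]]
t14.20 p [386.3 161.2 157. ] psi 91.00 tilt [-0.001 -0.   ] F [ 0.11  0.36 -1.13] w 0.416 q [ 0.27  0.   -0.76  2.06  0.    1.08 -0.47]
wp (0.47, 0.19, 0.21, 135) 6
[[-0.0002,-0.0001,-0.128,4.5,14,-8.8,255],[-0.0002,-0.0001,-0.128,2.7,14.5,-8.8,255],[-0.0002,-0.0001,-0.128,0.9,14.7,-8.8,255],[-0.0002,-0.0001,-0.128,-1,14.7,-8.8,255],[-0.0002,-0.0001,-0.128,-2.9,14.5,-8.8,255],[-0.0002,-0.0001,-0.128,-4.7,14,-8.8,255]]
wp (0.56, 0.167, 0.21, 184.9) 7
[[-0,-0,-0.1244,-11.4,6.8,-0,255],[-0,-0,-0.1244,-12.2,5.3,-0,255],[-0,-0,-0.1244,-12.7,3.7,-0,255],[-0,-0,-0.1244,-13.1,2.1,-0,255],[-0,-0,-0.1244,-13.3,0.5,-0,255],[-0,-0,-0.1244,-13.2,-1.2,-0,255],[-0,-0,-0.1244,-13,-2.8,-0,255]]
wp (0.56, 0.167, 0.052, 184.9) 4
[[-0,0,-0,0,0,39.5,255],[-0,0,-0,0,0,39.5,255],[-0,0,-0,0,0,39.5,255],[-0,0,-0,0,0,39.5,255]]
```

```bash
python3 -m creep '[[0,0,-0.128,4.5,14,-9,255],[0,0,-0.128,2.7,14.5,-9,255],[0,0,-0.128,0.9,14.7,-9,255],[0,0,-0.128,-1,14.7,-9,255],[0,0,-0.128,-2.9,14.5,-9,255],[0,0,-0.128,-4.7,14,-9,255]]'; python3 -m creep '[[0,0,-0.1244,-11.4,6.8,0,255],[0,0,-0.1244,-12.2,5.3,0,255],[0,0,-0.1244,-12.7,3.7,0,255],[0,0,-0.1244,-13.1,2.1,0,255],[0,0,-0.1244,-13.3,0.5,0,255],[0,0,-0.1244,-13.2,-1.2,0,255],[0,0,-0.1244,-13,-2.8,0,255],[0,0,0,0,0,0,255]]'; python3 - <<'E'
from h import *
plan([(.56,.167,.052,184.9)],claw=255,mm=40)
E
```

```text
clock: 14.8
position: [0.4708, 0.1902, 0.2115]
ee_rot: [0.38, 0.925, -0.0, -0.0]
ft_force: [-0.1, -0.1, -1.5]
grip_width: 0.418
clock: 15.6
position: [0.5614, 0.1659, 0.2107]
ee_rot: [-0.043, 0.999, 0.0, -0.0]
ft_force: [0.3, -0.1, -1.5]
grip_width: 0.421
t15.60 p [561.4 165.9 210.7] psi -175.09 tilt [-0.0009  0.0004] F [ 0.27 -0.05 -1.48] w 0.421 q [ 0.31  0.39 -0.84  1.6   0.3   1.29  1.07]
wp (0.56, 0.167, 0.052, 184.9) 4
[[0.0001,-0.0002,0.0001,0.3,0.3,39.7,255],[0.0001,-0.0002,0.0001,0.3,0.3,39.7,255],[0.0001,-0.0002,0.0001,0.3,0.3,39.7,255],[0.0001,-0.0002,0.0001,0.3,0.3,39.7,255]]
```

```bash
python3 -m creep '[[0,0,0,0.3,0.3,40,255],[0,0,0,0.3,0.3,40,255],[0,0,0,0.3,0.3,35,255],[0,0,0,0.3,0.3,20,255],[0,0,0,0,0,12,255],[0,0,0,0,0,7,255],[0,0,0,0,0,2,255],[0,0,0,0,0,0,255]]';python3 -c "from h import *;st()"
```

```text
clock: 16.4
position: [0.5594, 0.1682, 0.0563]
ee_rot: [-0.042, 0.999, 0.0, 0.001]
ft_force: [0.4, -0.1, -0.4]
grip_width: 0.414
t16.40 p [559.4 168.2  56.3] psi -175.15 tilt [0.0011 0.0002] F [ 0.41 -0.09 -0.35] w 0.414 q [ 0.24  0.56 -0.76  1.74  0.44  1.02  0.97]
```

```bash
python3 -m creep '[[0,0,0,0,0,2.5,255],[0,0,0,0,0,1.5,255],[0,0,0,0,0,0,255]]'; python3 -m creep '[[0,0,0,0,0,0,80],[0,0,0,0,0,0,80],[0,0,0,0,0,0,80],[0,0,0,0,0,0,80]]';  python3 -m creep '[[0,0,0,0,0,-10,80],[0,0,0,0,0,-20,80],[0,0,0,0,0,-40,80],[0,0,0,0,0,-40,80],[0,0,0,0,0,-40,80]]'; python3 - <<'E'
from h import *
im,_=camera("scene");cv2.imwrite("pics/s4.png",cv2.resize(im[60:300,180:440],None,fx=2.5,fy=2.5))
plan([(.45,.23,.20,130),(.387,.3035,.16,91),(.387,.3035,.053,91)],claw=0,mm=40)
E
```

```text
clock: 16.7
position: [0.5595, 0.1681, 0.0522]
ee_rot: [-0.042, 0.999, -0.0, 0.001]
ft_force: [-0.9, -1.0, 3.9]
grip_width: 0.417
clock: 17.1
position: [0.5589, 0.168, 0.0515]
ee_rot: [-0.043, 0.999, -0.0, -0.0]
ft_force: [0.1, -0.5, 0.3]
grip_width: 0.686
clock: 17.6
position: [0.5587, 0.1682, 0.2038]
ee_rot: [-0.043, 0.999, 0.0, 0.0]
ft_force: [-0.1, -0.2, -0.5]
grip_width: 0.687
t17.65 p [561.1 169.7 210.8] psi -175.08 tilt [0.0086 0.0023] F [2.31 0.65 5.6 ] w 0.682 q [ 0.31  0.39 -0.85  1.6   0.3   1.28  1.07]
wp (0.45, 0.23, 0.2, 130) 7
[[0.0008,0.001,0.1369,15.1,9.9,1.4,0],[0.0008,0.001,0.1369,16.3,7.8,1.4,0],[0.0008,0.001,0.1369,17.2,5.5,1.4,0],[0.0008,0.001,0.1369,17.8,3.1,1.5,0],[0.0008,0.001,0.1369,18,0.6,1.5,0],[0.0008,0.001,0.1369,18,-1.8,1.5,0],[0.0008,0.001,0.1369,17.5,-4.3,1.5,0]]
wp (0.387, 0.3035, 0.16, 91) 5
[[-0,-0,0.1361,19.4,-0.2,8,0],[-0,-0,0.1361,19.2,-2.8,8,0],[-0,-0,0.1361,18.6,-5.4,8,0],[-0,-0,0.1361,17.7,-7.9,8,0],[-0,-0,0.1361,16.5,-10.2,8,0]]
wp (0.387, 0.3035, 0.053, 91) 3
[[0,0,-0,0,-0,35.7,0],[0,0,-0,0,-0,35.7,0],[0,0,-0,0,-0,35.7,0]]
```

View pics/s4.png

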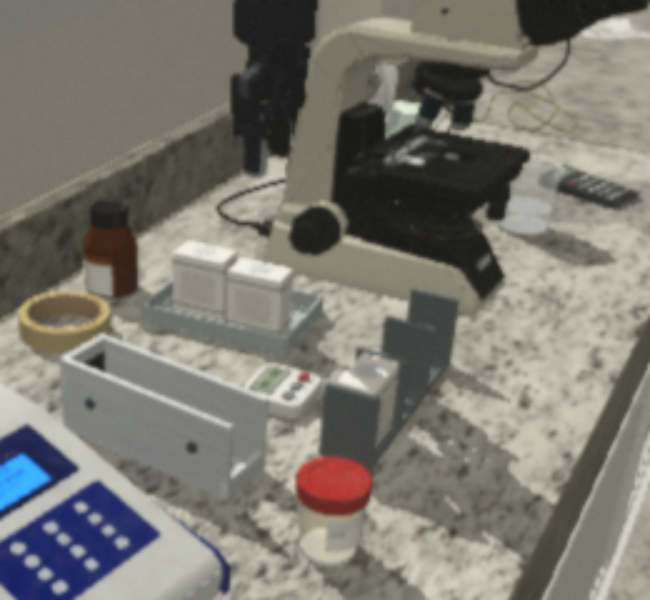

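Both empties stand in the tray at about (205,275) and (260,290). Next I'll fetch the last cassette.

```bash
python3 -m creep '[[0,0,0.1369,15.1,9.9,1.4,0],[0,0,0.1369,16.3,7.8,1.4,0],[0,0,0.1369,17.2,5.5,1.4,0],[0,0,0.1369,17.8,3.1,1.5,0],[0,0,0.1369,18,0.6,1.5,0],[0,0,0.1369,18,-1.8,1.5,0],[0,0,0.1369,17.5,-4.3,1.5,0]]'; python3 -m creep '[[0,0,0.1361,19.4,-0.2,8,0],[0,0,0.1361,19.2,-2.8,8,0],[0,0,0.1361,18.6,-5.4,8,0],[0,0,0.1361,17.7,-7.9,8,0],[0,0,0.1361,16.5,-10.2,8,0],[0,0,0,0,0,20,0],[0,0,0,0,0,0,0],[0,0,0,0,0,0,0]]';  python3 - <<'E'
from h import *
plan([(.387,.3035,.053,91)],claw=0,mm=20)
E
```

```text
clock: 18.35
position: [0.4471, 0.2288, 0.1917]
ee_rot: [0.425, 0.905, 0.0, 0.0]
ft_force: [1.3, 0.3, 0.4]
grip_width: 1.0
clock: 19.15
position: [0.3849, 0.3018, 0.1318]
ee_rot: [0.701, 0.713, -0.0, 0.0]
ft_force: [1.1, 0.7, 0.8]
grip_width: 0.998
t19.15 p [384.9 301.8 131.8] psi 91.03 tilt [-0.0002 -0.0002] F [1.12 0.67 0.79] w 0.998 q [-0.05  0.23 -0.77  1.93  0.18  1.06 -0.88]
wp (0.387, 0.3035, 0.053, 91) 4
[[-0,0.0001,0.0001,0.4,0.5,19.7,0],[-0,0.0001,0.0001,0.4,0.5,19.7,0],[-0,0.0001,0.0001,0.4,0.5,19.7,0],[-0,0.0001,0.0001,0.4,0.5,19.7,0]]
```

```bash
python3 -m creep '[[0,0,0,0.4,0.4,20,0],[0,0,0,0.4,0.4,20,0],[0,0,0,0.4,0.4,18,0],[0,0,0,0.3,0.4,14,0],[0,0,0,0,0,7,0],[0,0,0,0,0,0,0]]'; python3 -m creep '[[0,0,0,0,0,0,255],[0,0,0,0,0,0,255],[0,0,0,0,0,0,255],[0,0,0,0,0,0,255],[0,0,0,0,0,0,255],[0,0,0,0,0,0,255]]' 60; python3 -c "from h import *;st()"; python3 -m creep '[[0,0,0,0,0,-5,255],[0,0,0,0,0,-15,255],[0,0,0,0,0,-30,255],[0,0,0,0,0,-35,255],[0,0,0,0,0,-15,255],[0,0,0,0,0,-5,255],[0,0,0,0,0,0,255],[0,0,0,0,0,0,255]]' >/dev/null; python3 -c "from h import *;st()"; for i in 1 2 3; do python3 -m creep '[[0,0,0,0,0,0,255]]' | grep ft_f; done; python3 - <<'E'
from h import *
plan([(.45,.30,.17,130),(.60,.29,.15,174.5),(.60,.29,.049,174.5)],claw=255,mm=35)
E
```

```text
clock: 19.75
position: [0.3864, 0.3032, 0.0521]
ee_rot: [0.701, 0.713, -0.0, -0.0]
ft_force: [0.3, 0.2, 0.6]
grip_width: 0.997
clock: 20.35
position: [0.3865, 0.3037, 0.0529]
ee_rot: [0.701, 0.713, 0.0, 0.0]
ft_force: [-2.2, -1.7, 6.3]
grip_width: 0.414
t20.35 p [386.5 303.7  52.9] psi 90.99 tilt [0.0006 0.0002] F [-2.18 -1.65  6.29] w 0.414 q [-0.11  0.36 -0.73  1.98  0.3   0.91 -0.98]
t21.15 p [385.9 302.8 155.9] psi 90.99 tilt [-0.0017 -0.0012] F [-0.91 -1.03 -4.89] w 0.415 q [-0.04  0.2  -0.78  1.9   0.16  1.11 -0.86]
ft_force: [-0.3, -0.1, -5.2]
ft_force: [0.6, 0.3, -3.8]
ft_force: [-1.0, 0.1, -4.4]
t21.45 p [386.2 303.4 156.7] psi 91.00 tilt [-0.0009 -0.0004] F [-1.    0.13 -4.45] w 0.414 q [-0.04  0.2  -0.78  1.9   0.16  1.11 -0.86]
wp (0.45, 0.3, 0.17, 130) 5
[[-0.0002,0,-0.1361,-0.9,12.7,-2.7,255],[-0.0002,0,-0.1361,-2.6,12.5,-2.7,255],[-0.0002,0,-0.1361,-4.3,12,-2.7,255],[-0.0002,0,-0.1361,-5.9,11.3,-2.7,255],[-0.0002,0,-0.1361,-7.4,10.4,-2.7,255]]
wp (0.6, 0.29, 0.15, 174.5) 6
[[0,0,-0.1294,-17.3,18.1,3.3,255],[0,0,-0.1294,-19.5,15.7,3.3,255],[0,0,-0.1294,-21.4,13,3.3,255],[0,0,-0.1294,-22.9,10.2,3.3,255],[0,0,-0.1294,-24,7.1,3.3,255],[0,0,-0.1294,-24.7,4,3.3,255]]
wp (0.6, 0.29, 0.049, 174.5) 3
[[-0,-0,0,-0,0,33.7,255],[-0,-0,0,-0,0,33.7,255],[-0,-0,0,-0,0,33.7,255]]
```

Weights: the middle and right cassettes are about 1.3 to 1.5 N (empty). The left one is about 4.5 N, so it is the full one. I'll set it down on the free bench.

```bash
python3 -m creep '[[0,0,-0.1361,-0.9,12.7,-2.7,255],[0,0,-0.1361,-2.6,12.5,-2.7,255],[0,0,-0.1361,-4.3,12,-2.7,255],[0,0,-0.1361,-5.9,11.3,-2.7,255],[0,0,-0.1361,-7.4,10.4,-2.7,255]]'; python3 -m creep '[[0,0,-0.1294,-17.3,18.1,3.3,255],[0,0,-0.1294,-19.5,15.7,3.3,255],[0,0,-0.1294,-21.4,13,3.3,255],[0,0,-0.1294,-22.9,10.2,3.3,255],[0,0,-0.1294,-24,7.1,3.3,255],[0,0,-0.1294,-24.7,4,3.3,255],[0,0,0,0,0,0,255],[0,0,0,0,0,0,255]]'; python3 - <<'E'
from h import *
plan([(.60,.29,.049,174.5)],claw=255,mm=35)
E
```

```text
clock: 21.95
position: [0.4506, 0.2998, 0.1706]
ee_rot: [0.42, 0.907, -0.0, -0.0]
ft_force: [-0.2, 0.1, -4.9]
grip_width: 0.415
clock: 22.75
position: [0.6, 0.2898, 0.1499]
ee_rot: [0.049, 0.999, 0.0, -0.001]
ft_force: [-0.1, -0.2, -4.3]
grip_width: 0.417
t22.75 p [600.  289.8 149.9] psi 174.36 tilt [-0.0018  0.0001] F [-0.08 -0.17 -4.32] w 0.417 q [ 0.06  0.65 -0.85  1.43  0.49  1.29  0.65]
wp (0.6, 0.29, 0.049, 174.5) 3
[[-0,-0.0006,-0.0008,-0.1,0.1,33.6,255],[-0,-0.0006,-0.0008,-0,0.1,33.6,255],[-0,-0.0006,-0.0008,-0,0.1,33.6,255]]
```

```bash
python3 -m creep '[[0,0,0,0,0,35,255],[0,0,0,0,0,30,255],[0,0,0,0,0,18,255],[0,0,0,0,0,10,255],[0,0,0,0,0,4,255],[0,0,0,0,0,0,255],[0,0,0,0,0,2,255],[0,0,0,0,0,0,255]]'; python3 -c "from h import *;st()"
```

```text
clock: 23.55
position: [0.6004, 0.2903, 0.0529]
ee_rot: [0.048, 0.999, 0.0, 0.001]
ft_force: [0.1, 0.2, -4.3]
grip_width: 0.415
t23.55 p [600.4 290.3  52.9] psi 174.45 tilt [0.0012 0.0004] F [ 0.13  0.21 -4.27] w 0.415 q [ 0.04  0.74 -0.8   1.5   0.56  1.13  0.6 ]
```

```bash
python3 -m creep '[[0,0,0,0,0,2.5,255],[0,0,0,0,0,1.2,255],[0,0,0,0,0,0.6,255],[0,0,0,0,0,0,255]]'; python3 -m creep '[[0,0,0,0,0,0,60],[0,0,0,0,0,0,60],[0,0,0,0,0,0,60],[0,0,0,0,0,0,60]]'; python3 -m creep '[[0,0,0,0,0,-10,60],[0,0,0,0,0,-25,60],[0,0,0,0,0,-40,60],[0,0,0,0,0,-40,60],[0,0,0,0,0,0,0]]'; python3 - <<'E'
from h import *
im,_=camera("scene");cv2.imwrite("pics/s5.png",cv2.resize(im[60:300,180:440],None,fx=2.5,fy=2.5))
plan([(.600,.29,.165,84.5),(.60,.29,.052,84.5)],claw=0,mm=35)
E
```

```text
clock: 23.95
position: [0.6003, 0.2901, 0.049]
ee_rot: [0.048, 0.999, -0.0, 0.0]
ft_force: [-3.0, -3.4, 6.1]
grip_width: 0.414
clock: 24.35
position: [0.6001, 0.2901, 0.0477]
ee_rot: [0.048, 0.999, 0.0, 0.0]
ft_force: [0.1, 0.6, 0.0]
grip_width: 0.767
clock: 24.85
position: [0.6019, 0.2921, 0.1698]
ee_rot: [0.048, 0.999, 0.002, 0.004]
ft_force: [0.9, 0.8, 0.2]
grip_width: 0.911
t24.90 p [601.1 291.2 166.7] psi 174.47 tilt [0.0052 0.0025] F [ 0.49 -0.18 -0.3 ] w 0.984 q [ 0.07  0.63 -0.86  1.42  0.48  1.31  0.65]
wp (0.6, 0.29, 0.165, 84.5) 12
[[0.0005,0.0001,0.1309,0.1,-0.1,0.1,0],[0.0005,0.0001,0.1309,0.1,-0.1,0.1,0],[0.0005,0.0001,0.1309,0.1,-0.1,0.1,0],[0.0005,0.0001,0.1309,0,-0.1,0.1,0],[0.0005,0.0001,0.1309,0,-0.1,0.1,0],[0.0005,0.0001,0.1309,0,-0.1,0.1,0],[0.0005,0.0001,0.1309,-0,-0.1,0.1,0],[0.0005,0.0001,0.1309,-0,-0.1,0.1,0]]
[[0.0005,0.0001,0.1309,-0.1,-0.1,0.1,0],[0.0005,0.0001,0.1309,-0.1,-0.1,0.1,0],[0.0005,0.0001,0.1309,-0.1,-0.1,0.1,0],[0.0005,0.0001,0.1309,-0.1,-0.1,0.1,0]]
wp (0.6, 0.29, 0.052, 84.5) 4
[[0,0,0,0,-0,28.3,0],[0,0,0,0,-0,28.3,0],[0,0,0,0,-0,28.3,0],[0,0,0,0,-0,28.3,0]]
```

View pics/s5.png

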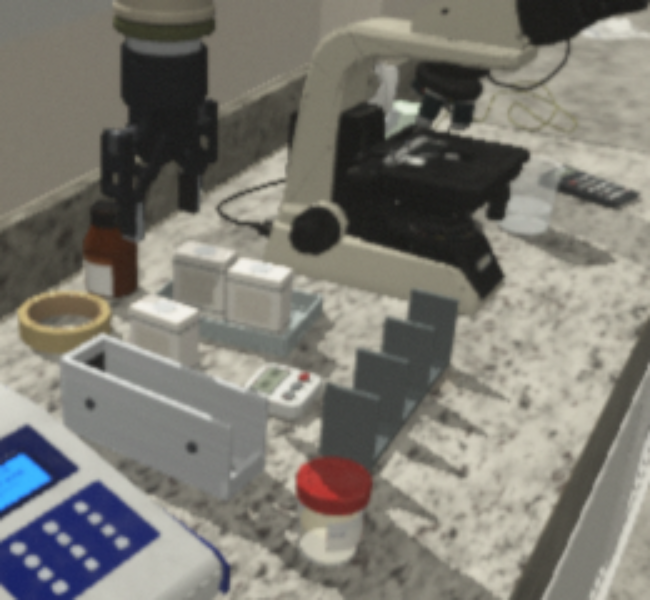

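```bash
python3 -m creep '[[0,0,0.1309,0.1,-0.1,0,0],[0,0,0.1309,0.1,-0.1,0,0],[0,0,0.1309,0,-0.1,0,0],[0,0,0.1309,0,-0.1,0,0],[0,0,0.1309,0,-0.1,0,0],[0,0,0.1309,0,0,0,0],[0,0,0.1309,0,0,0,0],[0,0,0.1309,0,0,0,0]]'>/dev/null; python3 -m creep '[[0,0,0.1309,0,0,0,0],[0,0,0.1309,0,0,0,0],[0,0,0.1309,0,0,0,0],[0,0,0.1309,0,0,0,0],[0,0,0,0,0,0,0],[0,0,0,0,0,0,0]]'; python3 - <<'E'
from h import *
plan([(.60,.29,.054,84.5)],claw=0,mm=25)
im,d=camera("top");cv2.imwrite("pics/t5.png",im[60:290,170:360].repeat(3,0).repeat(3,1)[:600,:])
W=cloud("top",d);hsv=cv2.cvtColor(im,cv2.COLOR_BGR2HSV)
E
```

```text
clock: 26.3
position: [0.5994, 0.2896, 0.1623]
ee_rot: [0.739, 0.674, -0.0, 0.0]
ft_force: [0.1, -0.3, 0.0]
grip_width: 1.0
t26.30 p [599.4 289.6 162.3] psi 84.70 tilt [-0.0005 -0.0006] F [ 0.06 -0.33  0.03] w 1.000 q [-0.11  0.55 -0.57  1.43  0.3   1.25 -0.8 ]
wp (0.6, 0.29, 0.054, 84.5) 5
[[-0.0001,0.0001,0.0007,0.1,0.1,21.7,0],[-0.0001,0.0001,0.0007,0.1,0.1,21.7,0],[-0.0001,0.0001,0.0007,0.1,0.1,21.7,0],[-0.0001,0.0001,0.0007,0.1,0.1,21.7,0],[-0.0001,0.0001,0.0007,0.1,0.1,21.7,0]]
```

View pics/t5.png

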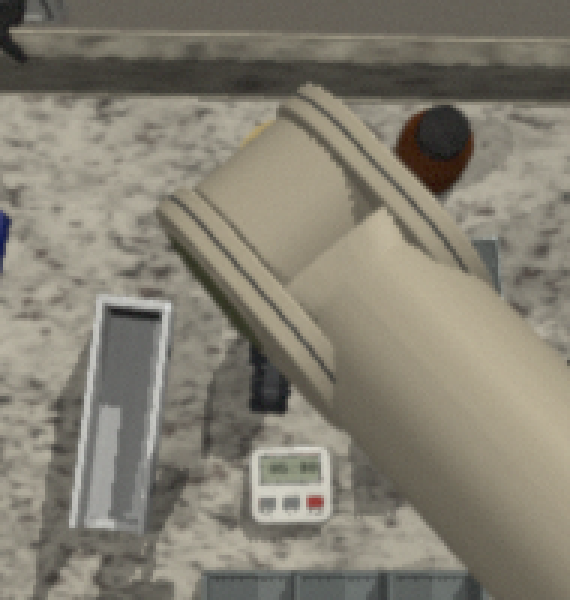

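The arm hides the cassette at about (290,200), and an open finger shows at (268,385), in line with the track's direction. I'll descend and grip the ends.

```bash
python3 -m creep '[[0,0,0,0.1,0.1,25,0],[0,0,0,0.1,0.1,25,0],[0,0,0,0.1,0.1,25,0],[0,0,0,0.1,0.1,18,0],[0,0,0,0.1,0.1,10,0],[0,0,0,0,0,5,0],[0,0,0,0,0,0,0]]'; python3 -c "from h import *;st()"; python3 -m creep '[[0,0,0,0,0,0,255],[0,0,0,0,0,0,255],[0,0,0,0,0,0,255],[0,0,0,0,0,0,255],[0,0,0,0,0,0,255]]' 60; python3 -c "from h import *;st()"
```

```text
clock: 27.05
position: [0.6003, 0.2901, 0.0547]
ee_rot: [0.74, 0.672, -0.0, -0.0]
ft_force: [0.1, 0.2, -0.1]
grip_width: 0.998
t27.05 p [600.3 290.1  54.7] psi 84.49 tilt [-0.  0.] F [ 0.08  0.21 -0.13] w 0.998 q [-0.13  0.65 -0.54  1.51  0.36  1.07 -0.85]
clock: 27.55
position: [0.6007, 0.2905, 0.056]
ee_rot: [0.74, 0.672, 0.001, 0.0]
ft_force: [-0.7, 0.2, 7.1]
grip_width: 0.692
t27.55 p [600.7 290.5  56. ] psi 84.47 tilt [0.0017 0.0008] F [-0.68  0.23  7.11] w 0.692 q [-0.13  0.65 -0.54  1.51  0.36  1.07 -0.85]
```

```bash
python3 -m creep '[[0,0,0,0,0,-5,255],[0,0,0,0,0,-15,255],[0,0,0,0,0,-35,255],[0,0,0,0,0,-40,255],[0,0,0,0,0,-25,255],[0,0,0,0,0,-5,255],[0,0,0,0,0,0,255]]'; python3 - <<'E'
from h import *
st()
im,d=camera("top");cv2.imwrite("pics/t6.png",cv2.resize(im[140:250,180:280],None,fx=5,fy=5,interpolation=cv2.INTER_CUBIC))
im2,_=camera("scene");cv2.imwrite("pics/s6.png",cv2.resize(im2[60:300,180:440],None,fx=2.5,fy=2.5))
g=im.astype(float).mean(2)
a=np.radians(-5.5);ex=np.array([np.cos(a),np.sin(a)]);ey=np.array([-ex[1],ex[0]])
m=camera_model("top")
def proj(X):
    c=m["R"]@X+m["t"];u=m["camera_matrix"]@c;return u[:2]/u[2]
# intensity profile across the track at rim height
for s in(-.06,-.03,0,.03,.06):
    out=[]
    vs=np.arange(-.04,.0401,.002)
    for v in vs:
        X=np.r_[np.array([.531,.407])+ex*s+ey*v,.073];u=proj(X);out.append(cv2.getRectSubPix(g.astype(np.float32),(1,1),(float(u[0]),float(u[1])))[0,0])
    print(s,np.round(out).astype(int))
W=cloud("top",d);w=W[150:245,185:232].reshape(-1,3);w=w[(w[:,2]>.064)&(w[:,2]<.085)][:,:2]-[.531,.407]
x=w@ex;y=w@ey
for s in(-.06,-.03,0,.03,.06):
    k=abs(x-s)<.015;yy=np.sort(y[k]);print(s,"neg",yy[yy<0][[0,-1]].round(4),yy[yy<0].mean().round(4),"pos",yy[yy>0][[0,-1]].round(4),yy[yy>0].mean().round(4))
k=abs(y)<.015;print("stop",np.sort(x[k])[[0,-1]],x[k].mean(), x.min())
E
```

```text
clock: 28.25
position: [0.6003, 0.29, 0.1802]
ee_rot: [0.74, 0.672, 0.0, 0.0]
ft_force: [-0.1, 0.0, -5.4]
grip_width: 0.695
t28.25 p [600.3 290.  180.2] psi 84.46 tilt [0.001  0.0001] F [-0.08  0.03 -5.37] w 0.695 q [-0.11  0.53 -0.57  1.41  0.29  1.28 -0.8 ]
-0.06 [ 85  84  88  83  80  90 112 132 133 128 132 123 111 105 105 106 104 102
 103 113 140 159 159 159 160 162 164 158 136 115 114 132 173 184 158 126
 111 107 102 101 100]
-0.03 [109 118 120 116 106 111 149 177 160 137 123 108 106 105 104 104 103 103
 106 119 151 159 162 162 162 163 164 158 134 117 114 130 162 189 175 109
  93  90  89  86  81]
0 [117 118 116 108 111 131 164 193 186 144 130 114 105 105 104 104 101 101
 102 110 134 158 160 159 160 163 163 154 135 114 111 131 179 189 154 112
  95  95  99  98  95]
0.03 [132 131 128 122 112 132 177 189 163 134 122 104 104 102 101 101 100 100
 100 102 102 101 100 100 100 100 102 101  97 105 116 135 165 190 172 125
 109 108 110 115 131]
0.06 [127 128 127 120 119 135 165 188 171 141 130 115 104 102 101 101 100 102
 103 102 102 101 101 100 100 100 100  98  92  87  94 125 170 189 164 128
 137 148 159 158 152]
-0.06 neg [-0.0288 -0.0227] -0.026 pos [0.0228 0.029 ] 0.0255
-0.03 neg [-0.0291 -0.0233] -0.0264 pos [0.0227 0.0288] 0.0256
0 neg [-0.029  -0.0232] -0.0262 pos [0.0229 0.0289] 0.0256
0.03 neg [-0.0291 -0.0233] -0.0264 pos [0.0228 0.0289] 0.0255
0.06 neg [-0.0292 -0.023 ] -0.0264 pos [0.0228 0.0288] 0.0255
stop [0.08179559 0.08966564] 0.0854485805397142 -0.09023873814678313
```

View pics/t6.png

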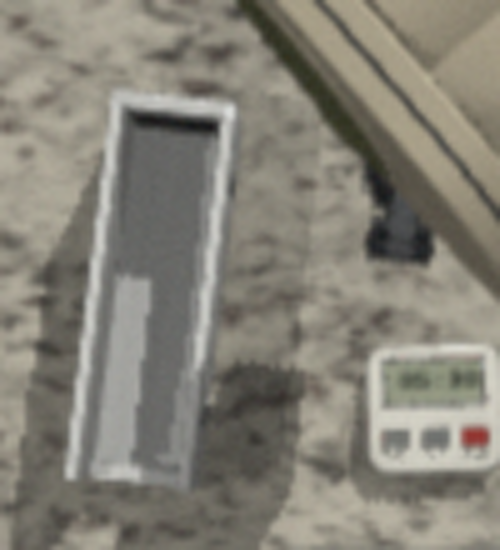

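View pics/s6.png

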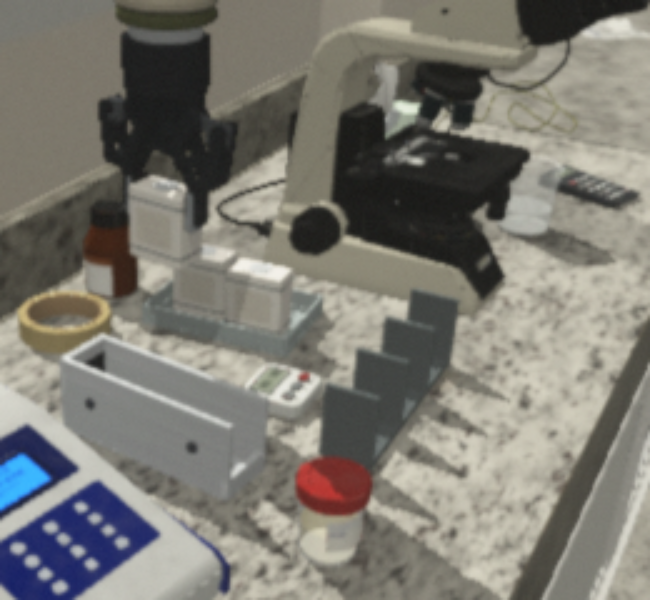

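The cassette is gripped by its ends and hangs upright. The track's rim is symmetric about (.531,.4067) with yaw −5.5°.

```bash
python3 - <<'E'
from h import *
plan([(.534,.4064,.17,84.5)],claw=255,mm=25)
E
```

```text
t28.35 p [599.4 289.4 177.8] psi 84.47 tilt [-0.0024 -0.0015] F [-0.12 -0.73 -5.42] w 0.694 q [-0.11  0.54 -0.57  1.41  0.29  1.28 -0.8 ]
wp (0.534, 0.4064, 0.17, 84.5) 6
[[-0.0004,0.0003,-0.0001,18.4,-12.7,1.3,255],[-0.0004,0.0003,-0.0001,18.4,-12.7,1.3,255],[-0.0004,0.0003,-0.0001,18.4,-12.7,1.3,255],[-0.0004,0.0003,-0.0001,18.4,-12.7,1.3,255],[-0.0004,0.0003,-0.0001,18.4,-12.7,1.3,255],[-0.0004,0.0003,-0.0001,18.4,-12.7,1.3,255]]
```

```bash
python3 -m creep '[[0,0,0,18.4,-12.7,1,255],[0,0,0,18.4,-12.7,1,255],[0,0,0,18.4,-12.7,1,255],[0,0,0,18.4,-12.7,1,255],[0,0,0,18.4,-12.7,1,255],[0,0,0,17.9,-12.4,1,255],[0,0,0,0,0,0,255],[0,0,0,0,0,0,255]]'; python3 - <<'E'
from h import *
plan([(.534,.4064,.1,84.5)],claw=255,mm=25)
im2,_=camera("scene");cv2.imwrite("pics/s7.png",cv2.resize(im2[60:300,180:440],None,fx=2.5,fy=2.5))
E
```

```text
clock: 29.15
position: [0.5343, 0.4066, 0.1717]
ee_rot: [0.74, 0.673, -0.001, -0.0]
ft_force: [0.2, 0.5, -4.7]
grip_width: 0.694
t29.15 p [534.3 406.6 171.7] psi 84.55 tilt [-0.0023 -0.0018] F [ 0.15  0.48 -4.73] w 0.694 q [-0.3   0.56 -0.6   1.4   0.32  1.28 -1.02]
wp (0.534, 0.4064, 0.1, 84.5) 3
[[-0.0007,0.0007,0.0003,-0,-0,23.9,255],[-0.0007,0.0007,0.0003,-0.1,-0.1,23.9,255],[-0.0007,0.0007,0.0003,-0.1,-0.1,23.9,255]]
```

View pics/s7.png

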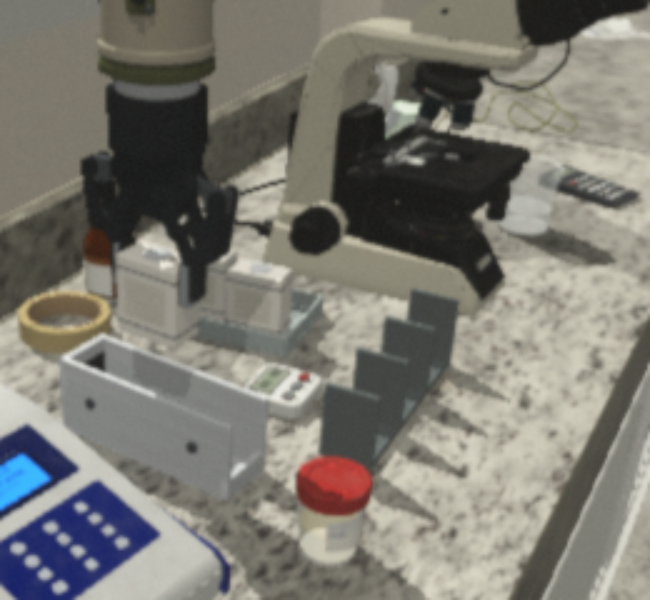

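The cassette hangs above the track at about (155,285). I'll check its side face against the track's axis.

```bash
python3 - <<'E'
from h import *
im,d=camera("scene");W=cloud("scene",d);st()
a=np.radians(-5.5);ex=np.array([np.cos(a),np.sin(a)]);ey=np.array([-ex[1],ex[0]])
# face pixels zoom(120..190,270..330) -> full
w=W[60+280//2.5.__int__() if 0 else 170:190,230:256].reshape(-1,3)
r=w-np.array([.531,.4067,0]);s=r[:,:2]@ex;v=r[:,:2]@ey
k=(w[:,2]>.09)&(w[:,2]<.19);print(k.sum(),"y",np.percentile(v[k],[5,50,95]).round(4),"x",np.percentile(s[k],[0,100]).round(4),"z",np.percentile(w[k,2],[0,100]).round(4))
w=W[195:240,206:290].reshape(-1,3);r=w-np.array([.531,.4067,0]);v=r[:,:2]@ey;s=r[:,:2]@ex
k=(w[:,2]>.02)&(w[:,2]<.06)&(abs(s)<.07);print("track outer +y face (0.029)",np.percentile(v[k],[5,50,95]).round(4))
E
```

```text
t29.25 p [535.6 405.5 172.4] psi 84.40 tilt [-0.0011 -0.0018] F [ 0.01  0.57 -4.97] w 0.693 q [-0.3   0.56 -0.6   1.4   0.32  1.28 -1.02]
519 y [0.004  0.0155 0.0178] x [-0.0355  0.0226] z [0.1233 0.1806]
track outer +y face (0.029) [-0.0262  0.0263  0.029 ]
```

In the same view the cassette face and the track wall are centred within about 1 mm of each other. Lowering now.

```bash
python3 -m creep '[[0,0,0,0,0,20,255],[0,0,0,0,0,20,255],[0,0,0,0,0,12,255],[0,0,0,0,0,8,255],[0,0,0,0,0,0,255]]'; python3 -c "from h import *;st()";python3 -m creep '[[0,0,0,0,0,8,255],[0,0,0,0,0,10,255],[0,0,0,0,0,10,255],[0,0,0,0,0,10,255],[0,0,0,0,0,6,255],[0,0,0,0,0,3,255],[0,0,0,0,0,0,255]]'; python3 -c "from h import *;st()"
```

```text
clock: 29.75
position: [0.5352, 0.406, 0.1126]
ee_rot: [0.741, 0.672, -0.001, 0.0]
ft_force: [-0.5, -0.2, -5.2]
grip_width: 0.693
t29.75 p [535.2 406.  112.6] psi 84.43 tilt [-0.0013 -0.0012] F [-0.49 -0.16 -5.23] w 0.693 q [-0.3   0.61 -0.58  1.46  0.35  1.18 -1.04]
clock: 30.45
position: [0.5351, 0.4067, 0.0662]
ee_rot: [0.74, 0.672, -0.0, -0.0]
ft_force: [-0.7, 0.2, -4.7]
grip_width: 0.697
t30.45 p [535.1 406.7  66.2] psi 84.47 tilt [-0.0005 -0.0004] F [-0.7   0.22 -4.7 ] w 0.697 q [-0.32  0.66 -0.57  1.49  0.38  1.1  -1.06]
```

```bash
python3 -m creep '[[0,0,0,0,0,3,255],[0,0,0,0,0,2,255],[0,0,0,0,0,1,255],[0,0,0,0,0,0,255]]'; python3 -m creep '[[0,0,0,0,0,1,255],[0,0,0,0,0,0,255]]'
```

```text
clock: 30.85
position: [0.5352, 0.4067, 0.0606]
ee_rot: [0.74, 0.672, -0.0, 0.0]
ft_force: [0.0, -0.3, -3.5]
grip_width: 0.695
clock: 31.05
position: [0.5354, 0.4069, 0.0601]
ee_rot: [0.74, 0.672, 0.0, 0.0]
ft_force: [-0.9, -0.7, -2.0]
grip_width: 0.695
```

```bash
python3 -m creep '[[0,0,0,0,0,0.5,255],[0,0,0,0,0,0,40],[0,0,0,0,0,0,40],[0,0,0,0,0,0,40],[0,0,0,0,0,0,20]]';python3 -m creep '[[0,0,0,0,0,-10,20],[0,0,0,0,0,-25,20],[0,0,0,0,0,-35,20],[0,0,0,0,0,-25,20],[0,0,0,0,0,-5,20],[0,0,0,0,0,0,255]]'; python3 - <<'E'
from h import *
im2,_=camera("scene");cv2.imwrite("pics/s8.png",cv2.resize(im2[60:300,180:440],None,fx=2.5,fy=2.5))
a=np.radians(-5.5);print([ (np.array([.531,.4067])+s*np.array([np.cos(a),np.sin(a)])).round(4) for s in(-.055,-.05,0)])
plan([(.531-.055*np.cos(a),.4067-.055*np.sin(a),.158,84.5)],claw=255)
E
```

```text
clock: 31.55
position: [0.5353, 0.4068, 0.0592]
ee_rot: [0.74, 0.672, 0.0, 0.0]
ft_force: [-0.2, -0.8, 0.1]
grip_width: 0.921
clock: 32.15
position: [0.5356, 0.4072, 0.1607]
ee_rot: [0.74, 0.672, 0.001, 0.0]
ft_force: [-0.3, 0.6, -0.4]
grip_width: 0.775
[array([0.4763, 0.412 ]), array([0.4812, 0.4115]), array([0.531 , 0.4067])]
t32.20 p [535.2 406.6 159.2] psi 84.46 tilt [ 0.0003 -0.0002] F [ 0.26  0.06 -0.78] w 0.687 q [-0.3   0.57 -0.6   1.41  0.33  1.26 -1.02]
wp (np.float64(0.4762532090898052), np.float64(0.41197151638861235), 0.158, 84.5) 2
[[0.0001,0.0001,-0.0003,-0.2,-29.6,0.6,255],[0.0001,0.0001,-0.0003,-0.2,-29.6,0.6,255]]
```

View pics/s8.png

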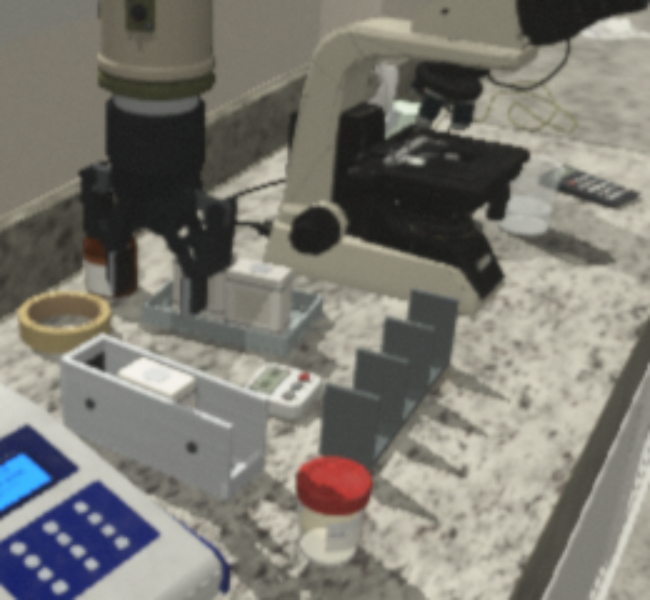

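The full cassette stands in the track, its top flush with the rim at about (160,380). I'll shut the fingers, go behind it, then lower and push.

```bash
python3 -m creep '[[0,0,0,0,-20,0,255],[0,0,0,0,-25,0,255],[0,0,0,0,-14,0,255],[0,0,0,0,0,0,255],[0,0,0,0,0,0,255]]'; python3 - <<'E'
from h import *
a=np.radians(-5.5);plan([(.531-.055*np.cos(a),.4067-.055*np.sin(a),.058,84.5)],claw=255,mm=25)
im2,_=camera("scene");cv2.imwrite("pics/s9.png",cv2.resize(im2[60:300,180:440],None,fx=2.5,fy=2.5))
im,d=camera("top");W=cloud("top",d)
hsv=cv2.cvtColor(im,cv2.COLOR_BGR2HSV)
cv2.imwrite("pics/t9.png",cv2.resize(im[140:250,180:280],None,fx=5,fy=5,interpolation=cv2.INTER_CUBIC))
E
```

```text
clock: 32.7
position: [0.4772, 0.412, 0.1589]
ee_rot: [0.741, 0.672, -0.0, 0.0]
ft_force: [0.4, -0.7, -0.5]
grip_width: -0.002
t32.70 p [477.2 412.  158.9] psi 84.45 tilt [ 0.0003 -0.0007] F [ 0.43 -0.71 -0.51] w -0.002 q [-0.31  0.49 -0.63  1.54  0.3   1.21 -1.09]
wp (np.float64(0.4762532090898052), np.float64(0.41197151638861235), 0.058, 84.5) 5
[[0.0001,0.0001,-0.0002,-0,-0.2,20.2,255],[0.0001,0.0001,-0.0002,-0,-0.2,20.2,255],[0.0001,0.0001,-0.0002,-0,-0.2,20.2,255],[0.0001,0.0001,-0.0002,-0,-0.2,20.2,255],[0.0001,0.0001,-0.0002,-0,-0.2,20.2,255]]
```

View pics/s9.png

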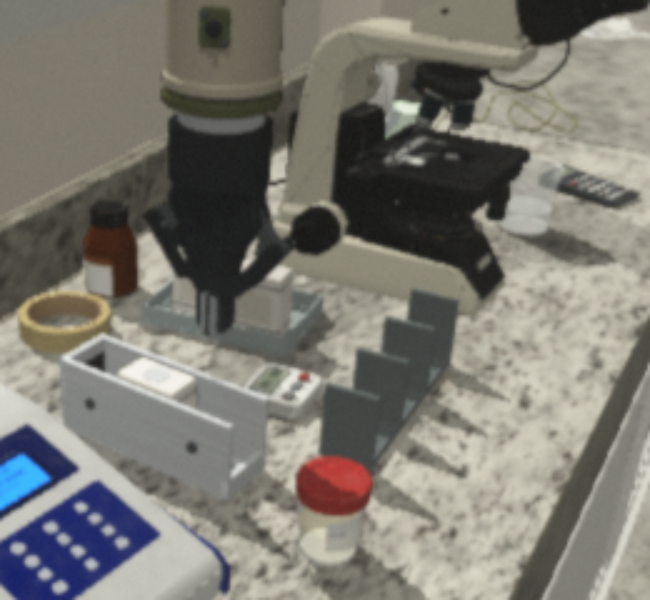

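View pics/t9.png

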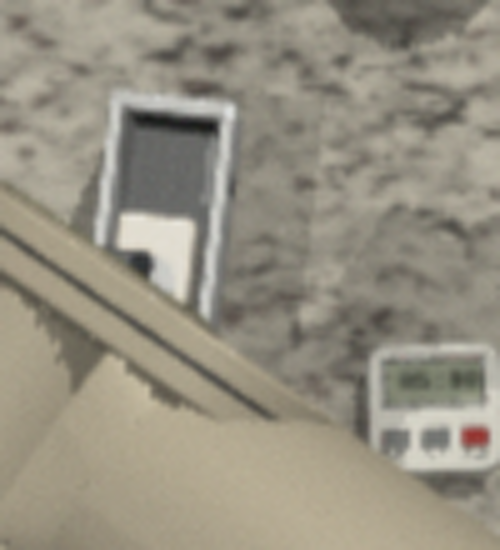

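The shut fingers, with tips at about (210,330), flare out above. I'll keep the tips at about 4 cm height so that only they touch the cassette.

```bash
python3 -m creep '[[0,0,0,0,0,25,255],[0,0,0,0,0,25,255],[0,0,0,0,0,23,255],[0,0,0,0,0,13,255],[0,0,0,0,0,5,255],[0,0,0,0,0,0,255],[0,0,0,0,0,0,255]]'; python3 -m creep '[[0,0,0,0,6,0,255],[0,0,0,0,5,0,255],[0,0,0,0,4,0,255],[0,0,0,0,4,0,255],[0,0,0,0,4,0,255],[0,0,0,0,4,0,255],[0,0,0,0,4,0,255]]'; python3 - <<'E'
from h import *
o=st();a=np.radians(-5.5);r=o["position"][:2]-[.531,.4067];print("s",r@[np.cos(a),np.sin(a)],"v",r@[-np.sin(a),np.cos(a)])
E
```

```text
clock: 33.5
position: [0.4771, 0.4129, 0.0692]
ee_rot: [0.74, 0.672, 0.001, 0.0]
ft_force: [0.5, 1.2, -0.5]
grip_width: 0.005
clock: 34.2
position: [0.5075, 0.4096, 0.0683]
ee_rot: [0.74, 0.672, -0.0, -0.0]
ft_force: [-2.6, 0.9, 2.2]
grip_width: 0.0
t34.20 p [507.5 409.6  68.3] psi 84.48 tilt [-0.0001  0.0001] F [-2.64  0.9   2.21] w 0.000 q [-0.32  0.62 -0.58  1.55  0.37  1.08 -1.09]
s -0.023676133795051072 v 0.0006600716818511528
```

```bash
python3 -m creep '[[0,0,0,0,3,0,255],[0,0,0,0,3,0,255],[0,0,0,0,3,0,255],[0,0,0,0,3,0,255]]'; python3 - <<'E'
from h import *
o=st();im2,_=camera("scene");cv2.imwrite("pics/s10.png",cv2.resize(im2[120:280,190:310],None,fx=4,fy=3.75))
E
```

```text
clock: 34.6
position: [0.5195, 0.4083, 0.0682]
ee_rot: [0.74, 0.672, -0.0, 0.0]
ft_force: [-2.6, 0.3, 2.9]
grip_width: -0.001
t34.60 p [519.5 408.3  68.2] psi 84.47 tilt [ 0.0001 -0.0001] F [-2.64  0.32  2.86] w -0.001 q [-0.32  0.64 -0.58  1.52  0.37  1.09 -1.07]
```

View pics/s10.png

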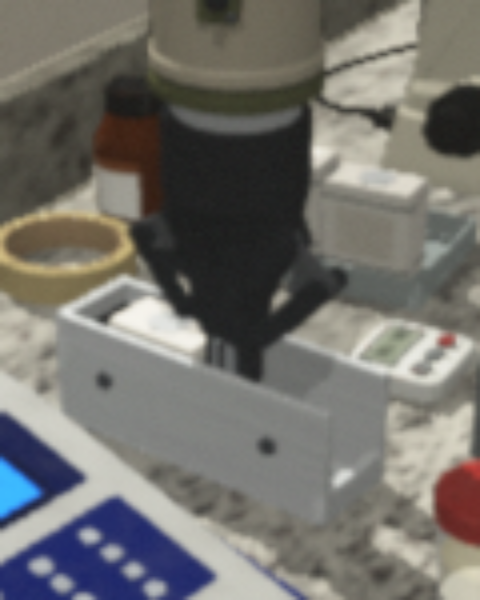

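```bash
python3 -m creep '[[0,0,0,0,3,0,255],[0,0,0,0,3,0,255],[0,0,0,0,3,0,255],[0,0,0,0,3,0,255]]'|grep -E "pos|ft"; python3 -m creep '[[0,0,0,0,2,0,255],[0,0,0,0,2,0,255]]'|grep -E "pos|ft"; python3 -m creep '[[0,0,0,0,2,0,255]]'|grep -E "pos|ft"; python3 -c "
from h import *
im2,_=camera('scene');cv2.imwrite('pics/s11.png',cv2.resize(im2[120:280,190:310],None,fx=4,fy=3.75))"
```

```text
position: [0.5315, 0.4071, 0.0681]
ft_force: [-2.6, 1.1, 2.4]
position: [0.5354, 0.4067, 0.0681]
ft_force: [-2.3, 0.4, 2.0]
position: [0.5373, 0.4065, 0.0681]
ft_force: [-2.4, -0.2, 2.0]
```

View pics/s11.png

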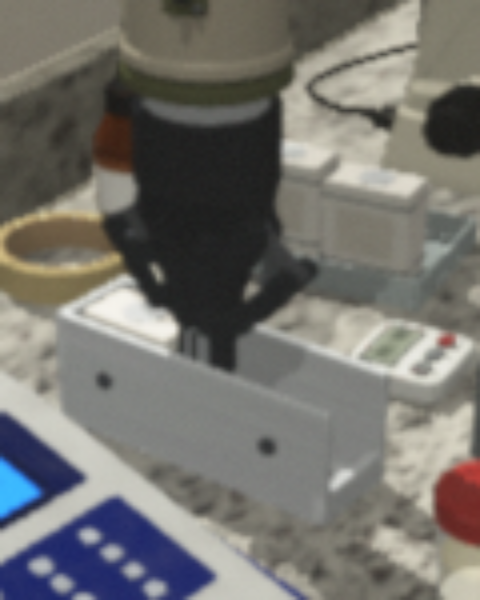

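Nearly home; I'll continue in small steps until the force rises.

```bash
for i in 1; do python3 -m creep '[[0,0,0,0,1.5,0,255],[0,0,0,0,1,0,255]]'|grep -E "pos|ft"; python3 -m creep '[[0,0,0,0,1,0,255],[0,0,0,0,0,0,255]]'|grep -E "pos|ft"; done
```

```text
position: [0.5396, 0.4064, 0.0681]
ft_force: [-6.7, 1.0, 3.4]
position: [0.5396, 0.4064, 0.0681]
ft_force: [-6.6, -1.5, 4.3]
```

```bash
python3 -m creep '[[0,0,0,0,1,0,255],[0,0,0,0,0,0,255]]'|grep -E "pos|ft"; python3 -m creep '[[0,0,0,0,1,0,255],[0,0,0,0,0,0,255]]'|grep -E "pos|ft"
```

```text
position: [0.5397, 0.4064, 0.0681]
ft_force: [-9.7, -2.7, 6.8]
position: [0.5398, 0.4064, 0.0681]
ft_force: [-13.8, -4.4, 9.4]
```

The push stalls at the predicted place with the force rising, so it is against the stop. Backing off and lifting.

```bash
python3 -m creep '[[0,0,0,0,-5,0,255],[0,0,0,0,-10,0,255],[0,0,0,0,-10,0,255],[0,0,0,0,0,-30,255],[0,0,0,0,0,-45,255],[0,0,0,0,0,-45,255],[0,0,0,0,0,-45,255],[0,0,0,0,0,-20,255]]'; python3 -m creep '[[0,0,0,-40,-40,0,255],[0,0,0,-40,-40,0,255],[0,0,0,-40,-30,0,255],[0,0,0,-40,0,0,255],[0,0,0,0,0,0,255],[0,0,0,0,0,0,255]]'; python3 - <<'E'
from h import *
st()
im2,ds=camera("scene");cv2.imwrite("pics/s12.png",cv2.resize(im2[60:300,180:440],None,fx=2.5,fy=2.5))
im,d=camera("top");cv2.imwrite("pics/t12.png",im);np.save("pics/t12.npy",d)
cv2.imwrite("pics/t12z.png",cv2.resize(im[90:310,170:360],None,fx=2.7,fy=2.7))
W=cloud("top",d);hsv=cv2.cvtColor(im,cv2.COLOR_BGR2HSV)
mask=((hsv[...,1]<40)&(hsv[...,2]>175)&(W[...,2]>.066)&(W[...,2]<.085)).astype(np.uint8)
n,l,s,c=cv2.connectedComponentsWithStats(mask,connectivity=4)
for i in range(1,n):
    if s[i,4]>80:
        p=W[l==i];print(s[i],cv2.minAreaRect(p[:,:2].astype(np.float32)*1000),np.median(p[:,2]))
E
```

```text
clock: 37.0
position: [0.518, 0.4096, 0.2582]
ee_rot: [0.74, 0.672, 0.003, 0.0]
ft_force: [0.4, 0.3, 0.0]
grip_width: 0.001
clock: 37.6
position: [0.403, 0.2674, 0.2535]
ee_rot: [0.741, 0.671, 0.001, 0.001]
ft_force: [-0.1, 0.2, 0.1]
grip_width: 0.001
t37.60 p [403.  267.4 253.5] psi 84.36 tilt [ 0.002  -0.0006] F [-0.08  0.2   0.05] w 0.001 q [-0.04  0.06 -0.66  1.8   0.04  1.29 -0.81]
[309 144  17  26 364] ((630.8159790039062, 161.09921264648438), (58.067108154296875, 34.9276237487793), 5.133743762969971) 0.07420414655448901
[193 158  34  80 726] ((531.543701171875, 406.981201171875), (56.560035705566406, 179.5157928466797), 84.4073715209961) 0.07446844996517207
[306 174  16  26 367] ((560.7228393554688, 168.44725036621094), (57.626094818115234, 34.86796951293945), 5.33798360824585) 0.0739916422668088
```

View pics/s12.png

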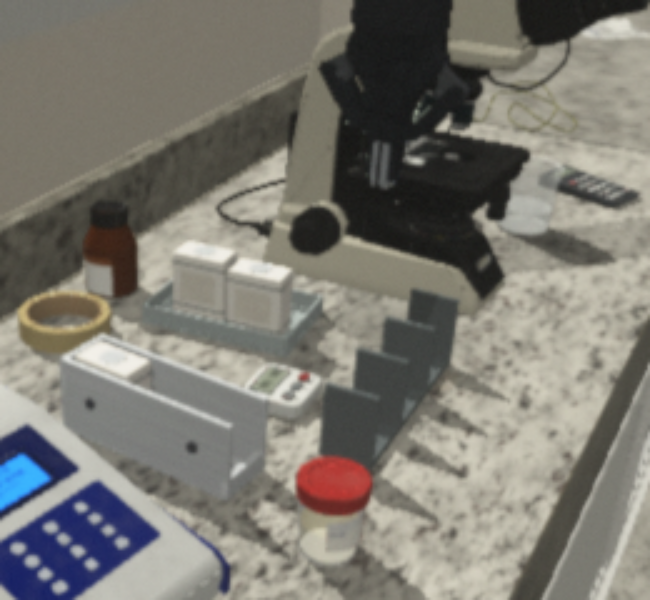

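View pics/t12z.png

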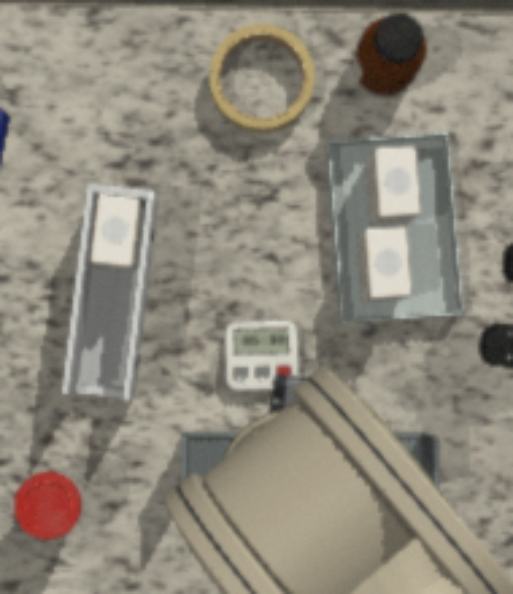

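All three stand upright. The full one, at about (115,230) in the top view, appears against the stop; I'll check its position in numbers.

```bash
python3 - <<'E'
from h import *
W=cloud("top",np.load("pics/t12.npy"));a=np.radians(-5.55);ex=np.array([np.cos(a),np.sin(a)]);ey=np.array([-ex[1],ex[0]])
w=W[150:245,185:235].reshape(-1,3);r=w[:,:2]-[.531,.4067];s=r@ex;v=r@ey
k=(w[:,2]>.066)&(w[:,2]<.085)&(abs(v)<.014)
print("rear edge (want .0225)",np.sort(s[k])[:4].round(4),"front",s[k].max().round(4))
f=(w[:,2]>-.01)&(w[:,2]<.02)&(abs(v)<.012);print("floor front",np.sort(s[f])[-4:].round(4))
im=cv2.imread("pics/t12.png");h=cv2.cvtColor(im,cv2.COLOR_BGR2HSV)
for vv in(-.005,.0,.005):
    m=camera_model("top");o=[]
    for t in np.arange(.01,.1,.002):
        X=np.r_[np.array([.531,.4067])+ex*t+ey*vv,.074];c=m["camera_matrix"]@(m["R"]@X+m["t"]);o.append(int(cv2.getRectSubPix(im[...,0],(1,1),(c[0]/c[2],c[1]/c[2]))[0,0]))
    print(vv,o)
E
```

```text
rear edge (want .0225) [0.0221 0.0223 0.0224 0.0224] front 0.09
floor front [0.1233 0.1236 0.124  0.124 ]
-0.005 [103, 101, 101, 100, 95, 99, 116, 156, 192, 206, 209, 210, 210, 209, 209, 203, 192, 196, 197, 196, 196, 196, 196, 196, 197, 197, 201, 205, 208, 209, 208, 208, 209, 208, 207, 200, 188, 182, 186, 188, 159, 123, 98, 91, 103, 124]
0.0 [103, 103, 103, 102, 100, 100, 111, 157, 191, 206, 210, 209, 209, 211, 208, 202, 198, 195, 193, 192, 194, 194, 195, 194, 194, 195, 194, 199, 203, 206, 207, 207, 208, 209, 209, 212, 187, 178, 187, 190, 175, 151, 134, 126, 125, 127]
0.005 [103, 105, 104, 102, 98, 95, 107, 151, 190, 206, 208, 208, 208, 208, 207, 206, 202, 198, 197, 198, 197, 199, 198, 197, 196, 196, 199, 202, 205, 207, 208, 208, 208, 209, 209, 203, 167, 177, 189, 191, 175, 144, 135, 132, 133, 135]
```

The rear edge is at 22.3 mm (22.5 wanted), so the cassette is home. Handing in.

```bash
python3 -c "
from h import *
st();print(hand_in())"
```

```text
t37.70 p [402.9 269.  253.3] psi 84.51 tilt [0.0006 0.0004] F [ 0.44 -1.14  0.68] w -0.002 q [-0.04  0.07 -0.66  1.8   0.04  1.29 -0.81]
the job is handed in; nothing more can be done
None
```

The full cassette is fully home in the loading track, and both empties stand upright in the tray. I handed the job in at 37.7 s of the 72 s allowed. No verdict is reported.

- **Weighing:** the cassettes in the middle bay and in the bay at the robot's right pulled about 1.1–2.0 N in the grip, so they are the empties. The left one pulled about 4.3–5.4 N, so it is the full one.
- **Empties:** in the last top view they stand at about (0.631, 0.161) and (0.561, 0.168). Both lie inside the tray walls, lengthwise, with their tops level at 74 mm.
- **Full cassette:** I set it down on the free bench, took it by its ends, lowered it into the track and pushed it with the shut fingers until it stalled. The push force rose from about 2.5 N to 14 N with no further travel. Its rear edge then measured 22.3 mm past the track centre, against 22.5 mm for fully home.
- **Bystanders:** in the last pictures the cup, tape roll, timer and bottle look unmoved. I judged this by eye and did not re-measure their positions.
- **Disagreement:** my first hand-picked two-view points ran 3–4 mm off in x, with larger height errors at the tray. I used the depth-based positions instead. The later grips fitted them, and the push stopped within about 1 mm of where they predicted.

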